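Clear the weighing bench: sweep up the tablets and nest the cups

ROBOT

A 7-joint arm with a two-finger parallel gripper is mounted at the origin on the work surface. World frame = base frame: x ahead of the robot, y to its left, z up, the work surface at z = 0. Lengths are in mm, angles in rad, forces in N, time in s.
With the tool pointing down it reaches from about 425 to 825 mm from the base axis. Payload 3.6 kg.
Tool frame: the origin (TCP) lies midway between the tips of the shut fingers; the grasp point (between the pads) lies 19 mm behind it (manip.grip_depth is the distance from the TCP to the grasp point, in mm); x points along the fingers, y is the direction in which the jaws open and shut, and the axes are right-handed (so a half turn about x gives the same grasp; the last joint's range is limited). The gripper opens to 93 mm and grips with 3 to 60 N. Pads are 15 mm wide; open, the fingers measure 128 mm over their backs; the gripper's body (75 mm by 188 mm) begins 65 mm behind the grasp point.
Start: joints at [-1.135, 0.615, -0.013, 1.423, 0.008, 1.103, -0.04], TCP at [289.576, 581.898, 192.44] pointing down, gripper open.
Joint ranges: [-3.12, 3.12], [-0.3, 2.06], [-1.34, 1.32], [0.26, 2.42], [-1.36, 4.5], [0.01, 1.98], [-2.84, 2.84]. Speed limits (rad/s): [2.79, 2.79, 3.14, 3.14, 3.14, 3.14, 3.14].

INTERFACE

Orientations are given as [roll, pitch, yaw] about the fixed x, y, z axes, in that order (R = Rz(yaw) Ry(pitch) Rx(roll)).
In Python, from station import manip gives the robot as it stands. The module is installed in compiled form; this text tells all that it offers.
- The arm moves only by the tool send_rows, never from a script. Its argument "moves" is a list of rows, each a list of 3 entries, a list of its own where there are three numbers: the opening, from 0 (shut) to 1 (fully open), then the shift along the tool's x, y, z in mm, then the turn about the tool's x in rad. A call has 1 to 5 rows; each row is the pose to reach, as a shift and turn from the pose commanded when the call began, along the tool's axes at that moment; what a row does not reach only later rows make up. A row lasts 1/12 s, in which the tool goes at most 41.7 mm and 7.16 degrees, less where a joint would pass 70% of its speed; a pose out of reach is approached as far as the arm can. A call with a gripper value outside its range is refused whole. The fingers move at their own pace and stop on an object; "force" is the grip in N (left out, the last holds). Time passes only in rows, so rows that repeat a pose let the fingers close. It gives the time, the measured TCP pose, the force and the opening at its end, in the units of the state.
- manip.get_obs(): the state, without advancing time (a new reading comes with each control period).
- manip.camera(name): name is "scene" or "top"; returns the picture (400x640x3 uint8, red, green, blue); there is no depth.
- manip.calibration(name): a dict with "fov_y" (degrees; the focal length in pixels is half the picture's height over the tangent of half this angle, whatever the lens; pixels are square), "cx", "cy" (the principal point, pixels), "D" ([k1, k2, p1, p2, k3] as OpenCV has them; the pictures are not rectified), "T" (4x4, takes a point from camera to world coordinates). Camera axes: x right, y up, looking along -z (the intrinsics and any distortion apply to the point x, -y, -z); pixel columns grow to the right and rows downward; lengths in mm; the calibration is good to about 2 mm. A picture is of the moment at which its call begins. calibration takes no time and is no camera call.
- manip.sign_off(): hands the job in, once; it reports no verdict.
The state is a dict: "t": time; "joints": joint angles; "qvel": joint speeds; "joint_efforts": joint torques, N m; "tool_pos": TCP position; "tool_rot": TCP orientation; "wrist_force": force on the tool from outside, world axes, zero at the start; "ft_torque": the same for the moment, N m; "gripper_width": finger opening in mm.
Only numpy, scipy, OpenCV 4.12 (cv2) and the standard library are available. Lean on these libraries where they do the work, as an engineer would, in place of code of your own. Each camera call takes 0.05 s, during which the arm holds its last target.

TASK

Use the orange scraper to sweep all the loose sample tablets on the bench into the blue three-sided collecting pan, moving them only with the scraper and never with the gripper, then stand the scraper upright back on its black mat. After the tablets are in, nest all the aluminium weighing cups upright, one inside the other and fully home, into the blue cup that stands on the pan of the small balance. Leave that stack standing on the balance pan and do not disturb the torch or the amber jar.

Things in the scene. Friction and masses are not known exactly. Their poses are not given: they have to be found in the camera images.
- tab0: Sample tablet, terracotta-coloured short cylinder 26 mm in diameter, 14 mm tall, 15 g, lying flat on the bench. Origin: centre of its underside. From five to seven tablets are there; absent ones read None.
- tab1: Sample tablet, terracotta-coloured short cylinder 26 mm in diameter, 14 mm tall, 15 g, lying flat on the bench. Origin: centre of its underside. From five to seven tablets are there; absent ones read None.
- tab2: Sample tablet, terracotta-coloured short cylinder 26 mm in diameter, 14 mm tall, 15 g, lying flat on the bench. Origin: centre of its underside. From five to seven tablets are there; absent ones read None.
- tab3: Sample tablet, terracotta-coloured short cylinder 26 mm in diameter, 14 mm tall, 15 g, lying flat on the bench. Origin: centre of its underside. From five to seven tablets are there; absent ones read None.
- tab4: Sample tablet, terracotta-coloured short cylinder 26 mm in diameter, 14 mm tall, 15 g, lying flat on the bench. Origin: centre of its underside. From five to seven tablets are there; absent ones read None.
- tab5: Sample tablet, terracotta-coloured short cylinder 26 mm in diameter, 14 mm tall, 15 g, lying flat on the bench. Origin: centre of its underside. From five to seven tablets are there; absent ones read None.
- tab6: Sample tablet, terracotta-coloured short cylinder 26 mm in diameter, 14 mm tall, 15 g, lying flat on the bench. Origin: centre of its underside. From five to seven tablets are there; absent ones read None.
- pan: Blue-walled collecting pan, fixed; steel floor 160 mm wide, 100 mm deep, flush with the bench, so pieces slide in. Walls 28 mm high, 5 mm thick at back and sides; front open. Origin: middle of the open mouth at bench height; +x points into the pan, square to the mouth (back wall's inner face at x = 100 mm, sides' at y = +-80 mm).
- scraper: Orange scraper standing on its blade, 120 g. Blade 30 mm high: straight plate 70 mm wide (y), front face at x = -7 mm, and end wings flaring forward (35 degrees off +x); overall 115 mm wide, x from -13 to +19 mm. Sweeps towards its own +x. Black upright handle 22 mm square (sides along x, y) on the origin's axis, 42 to 120 mm up. Origin: at the foot under the handle; z up.
- mat_center (a point): Centre of the scraper's black mat, 80 mm (x) by 160 mm (y), flush with the bench (z = 0), where the scraper starts and must stand in the end.
- cup0: Aluminium weighing cup, upright on the bench at the start, 58 mm tall, 60 g, open at the top: tapered body (foot 38 mm wide) under a straight collar, outer 62 mm, inner 56 mm, 38 to 58 mm up: grip it there. Origin: centre of underside, z up. Nested, its collar sits on the lower cup's rim, origin 20 mm above the lower one's. Three or four are there; absent ones read None.
- cup1: Aluminium weighing cup, upright on the bench at the start, 58 mm tall, 60 g, open at the top: tapered body (foot 38 mm wide) under a straight collar, outer 62 mm, inner 56 mm, 38 to 58 mm up: grip it there. Origin: centre of underside, z up. Nested, its collar sits on the lower cup's rim, origin 20 mm above the lower one's. Three or four are there; absent ones read None.
- cup2: Aluminium weighing cup, upright on the bench at the start, 58 mm tall, 60 g, open at the top: tapered body (foot 38 mm wide) under a straight collar, outer 62 mm, inner 56 mm, 38 to 58 mm up: grip it there. Origin: centre of underside, z up. Nested, its collar sits on the lower cup's rim, origin 20 mm above the lower one's. Three or four are there; absent ones read None.
- cup3: Aluminium weighing cup, upright on the bench at the start, 58 mm tall, 60 g, open at the top: tapered body (foot 38 mm wide) under a straight collar, outer 62 mm, inner 56 mm, 38 to 58 mm up: grip it there. Origin: centre of underside, z up. Nested, its collar sits on the lower cup's rim, origin 20 mm above the lower one's. Three or four are there; absent ones read None.
- base_cup: Blue cup, loose, standing on the balance pan; same shape as the others: 58 mm tall, 60 g, open at the top: tapered body (foot 38 mm wide) under a straight collar, outer 62 mm, inner 56 mm, 38 to 58 mm up: grip it there. Origin: centre of underside, z up. Nested, its collar sits on the lower cup's rim, origin 20 mm above the lower one's.
- balance_pan (a point): Centre of the top face of the small balance's round steel pan, 132 mm in diameter, 48 mm above the bench. The balance is fixed; its grey housing is 230 by 190 mm and 36 mm high.
- torch: Black torch standing on its head, 42 mm in diameter, 120 mm tall, loose. Bystander. Origin: centre of its underside.
- jar: Amber glass jar with white cap, 52 mm in diameter, 65 mm tall, loose. Bystander. Origin: centre of its underside.

How it is judged (in metres and radians):
On the way, in this order (a step that is already met when the one before it is completed fails the run):
1. the scraper has been taken off its mat (horizontal distance between scraper and mat_center above 0.06 m), for 0.1 s.
2. all the tablets are in the collecting pan (x of tab0 in the frame of pan between 0.008 and 0.1 m and y of tab0 in the frame of pan between -0.08 and 0.08 m and height (world z) of each of tab0, tab1, tab2, tab3, tab4, tab5, tab6 below 0.03 m and x of tab1 in the frame of pan between 0.008 and 0.1 m and y of tab1 in the frame of pan between -0.08 and 0.08 m and x of tab2 in the frame of pan between 0.008 and 0.1 m and y of tab2 in the frame of pan between -0.08 and 0.08 m and x of tab3 in the frame of pan between 0.008 and 0.1 m and y of tab3 in the frame of pan between -0.08 and 0.08 m and x of tab4 in the frame of pan between 0.008 and 0.1 m and y of tab4 in the frame of pan between -0.08 and 0.08 m and x of tab5 in the frame of pan between 0.008 and 0.1 m and y of tab5 in the frame of pan between -0.08 and 0.08 m and x of tab6 in the frame of pan between 0.008 and 0.1 m and y of tab6 in the frame of pan between -0.08 and 0.08 m), for 0.2 s.
3. all the aluminium cups are nested in the blue cup on the balance pan (horizontal distance between base_cup and balance_pan below 0.045 m and angle between each of base_cup, cup0, cup1, cup2, cup3's own z axis and vertical below 0.12 rad and height (world z) of base_cup between 0.042 and 0.054 m and horizontal distance between each of cup0, cup1, cup2, cup3 and base_cup below 0.01 m and (z of cup0 in the frame of base_cup between 0.014 and 0.026 m or z of cup0 in the frame of base_cup between 0.034 and 0.046 m or z of cup0 in the frame of base_cup between 0.054 and 0.066 m or z of cup0 in the frame of base_cup between 0.074 and 0.086 m) and (z of cup1 in the frame of base_cup between 0.014 and 0.026 m or z of cup1 in the frame of base_cup between 0.034 and 0.046 m or z of cup1 in the frame of base_cup between 0.054 and 0.066 m or z of cup1 in the frame of base_cup between 0.074 and 0.086 m) and (z of cup2 in the frame of base_cup between 0.014 and 0.026 m or z of cup2 in the frame of base_cup between 0.034 and 0.046 m or z of cup2 in the frame of base_cup between 0.054 and 0.066 m or z of cup2 in the frame of base_cup between 0.074 and 0.086 m) and (z of cup3 in the frame of base_cup between 0.014 and 0.026 m or z of cup3 in the frame of base_cup between 0.034 and 0.046 m or z of cup3 in the frame of base_cup between 0.054 and 0.066 m or z of cup3 in the frame of base_cup between 0.074 and 0.086 m)), for 0.2 s.
At the end, for the whole second after the job is handed in: All tablets in the pan (centres 8 mm or more inside the mouth); scraper upright, within 35 mm of its mat's centre; every aluminium cup upright, within 10 mm of the blue cup's axis and 6 mm of its nested height; blue cup upright on the balance pan, within 45 mm of its centre; all at rest (all of step 2 and all of step 3 and horizontal distance between scraper and mat_center below 0.035 m and angle between scraper's own z axis and vertical below 0.1 rad and height (world z) of scraper below 0.01 m and linear speed of each of tab0, tab1, tab2, tab3, tab4, tab5, tab6, cup0, cup1, cup2, cup3, base_cup, scraper below 0.02 m/s); the robot touches nothing.
It fails at once if the gripper or arm touches a tablet (contact force between any of the fingers, the arm and tab0 above 0.5 N or contact force between any of the fingers, the arm and tab1 above 0.5 N or contact force between any of the fingers, the arm and tab2 above 0.5 N or contact force between any of the fingers, the arm and tab3 above 0.5 N or contact force between any of the fingers, the arm and tab4 above 0.5 N or contact force between any of the fingers, the arm and tab5 above 0.5 N or contact force between any of the fingers, the arm and tab6 above 0.5 N).
It fails at once if the torch or the jar is disturbed (moved more than 30 mm) (distance of any of torch, jar from where it was at the start of the episode above 0.03 m).
Of tab0, tab1, tab2, tab3, tab4, tab5, tab6 only 5 to 7 are there at a start; the rules pass over those that are not, and their reading is None.
Of cup0, cup1, cup2, cup3 only 3 to 4 are there at a start; the rules pass over those that are not, and their reading is None.
At some moment in a run one of tab0, tab1, tab2, tab3, tab4, tab5, tab6 may be knocked a few centimetres aside while the robot is not near it.
It also fails if it takes over 200 s, if anything falls off the work surface, if the arm or the gripper's body presses on something with over 40 N, if the wrist force passes 120 N, or if a joint passes its speed limit or range.

## Working session

There is one attempt and no reset: what is moved stays moved. The work goes in short steps, Python scripts to look and compute and a tool call to move; the robot and the scene stay as the last step left them, time stands still between calls to the robot, and variables do not carry over. Pictures are saved under pics/ and viewed, and the job is handed in when it is done.

Besides the shell and the picture viewer there is one more tool, called after "Emit:" as name(argument=value, ...), one argument or row to a line, values as JSON. send_rows: Moves the arm, as the interface text tells. Its arguments: {"type":"object","properties":{"moves":{"type":"array","items":{"type":"array"}},"force":{"type":"number"}},"required":["moves"]}

```bash
mkdir -p pics; ls; python3 - <<'E'
from station import manip
import cv2
o=manip.get_obs(); print(o)
for n in ("scene","top"):
    im=manip.camera(n); cv2.imwrite(f"pics/{n}0.png",im[:,:,::-1]); print(n,manip.calibration(n))
E
```

```text
pics
{'t': 0.0, 'joints': array([-1.13550121,  0.61591058, -0.01260665,  1.42488841,  0.00812367,
        1.10340294, -0.04040374]), 'qvel': array([ 0.00180707, -0.00056135,  0.00112892, -0.00058262, -0.0012348 ,
        0.000519  ,  0.00067049]), 'joint_efforts': array([-1.41128535e-04, -4.58942342e+01,  2.09253221e-01, -1.65738755e+01,
       -6.09710882e-02,  2.06555187e-02,  2.42326769e-04]), 'tool_pos': array([289.23293946, 581.14387299, 191.29039053]), 'tool_rot': array([-1.54594602,  1.56823768, -2.00767569]), 'wrist_force': array([ 0.89981192,  0.15034558, -0.03591894]), 'ft_torque': array([-0.03646978,  0.02755766, -0.01681034]), 'gripper_width': 93.0273294495595}
scene {'fov_y': 57.96755477838831, 'cx': 317.49771038462666, 'cy': 193.64833594010102, 'D': array([0.01346715, 0.        , 0.        , 0.        , 0.        ]), 'T': array([[-8.65170494e-01, -2.63515052e-01,  4.26661264e-01,
         9.89056376e+02],
       [ 5.01026804e-01, -4.90294833e-01,  7.13150137e-01,
         6.81839200e+02],
       [ 2.12640182e-02,  8.30765186e-01,  5.56216727e-01,
         5.90324567e+02],
       [ 0.00000000e+00,  0.00000000e+00,  0.00000000e+00,
         1.00000000e+00]])}
top {'fov_y': 49.797678623324686, 'cx': 319.04133047839144, 'cy': 196.39132905154543, 'D': array([-0.03598586,  0.        ,  0.        ,  0.        ,  0.        ]), 'T': array([[ 2.07282427e-02,  9.83439196e-01, -1.80049127e-01,
         4.11285732e+02],
       [-9.99770841e-01,  2.13524541e-02,  1.52929155e-03,
         3.85723842e+00],
       [ 5.34845597e-03,  1.79976168e-01,  9.83656430e-01,
         1.07987100e+03],
       [ 0.00000000e+00,  0.00000000e+00,  0.00000000e+00,
         1.00000000e+00]])}
```

View pics/scene0.png

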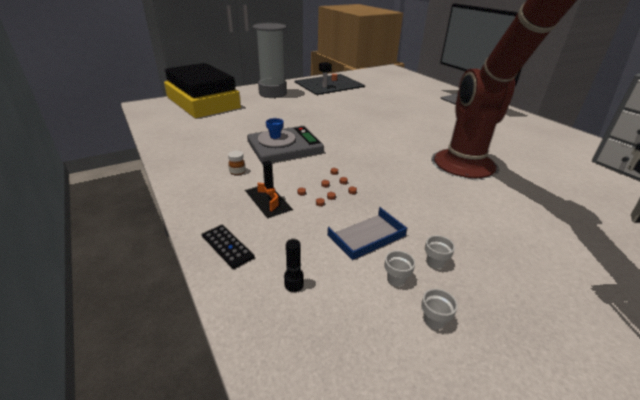

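View pics/top0.png

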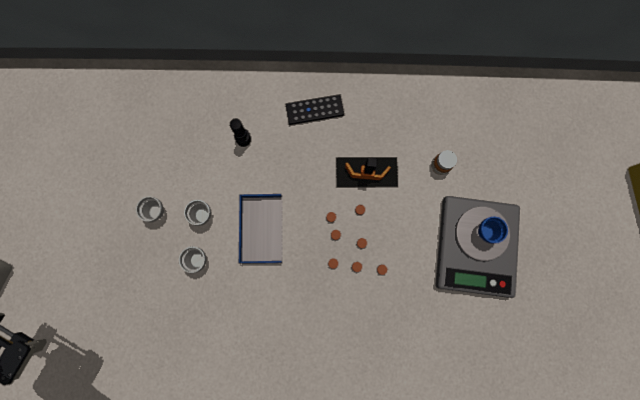

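```bash
cat > h.py <<'E'
import numpy as np, cv2
from scipy.spatial.transform import Rotation as R
from station import manip
def K(c):
    f=200/np.tan(np.radians(c['fov_y'])/2); return np.array([[f,0,c['cx']],[0,f,c['cy']],[0,0,1]])
def ray(n,uv):
    c=manip.calibration(n); p=cv2.undistortPoints(np.array([[uv]],float),K(c),c['D'])[0,0]
    d=c['T'][:3,:3]@np.array([p[0],-p[1],-1]); return c['T'][:3,3],d/np.linalg.norm(d)
def onz(n,uv,z):
    o,d=ray(n,uv); return o+d*(z-o[2])/d[2]
def tri(a,b):  # a=scene uv, b=top uv
    o1,d1=ray('scene',a);o2,d2=ray('top',b)
    s,t=np.linalg.lstsq(np.c_[d1,-d2],o2-o1,rcond=None)[0]
    p,q=o1+s*d1,o2+t*d2; return (p+q)/2,np.linalg.norm(p-q)
def proj(n,P):
    c=manip.calibration(n); T=np.linalg.inv(c['T']); q=T[:3,:3]@np.array(P,float)+T[:3,3]
    return cv2.projectPoints(np.array([[q[0],-q[1],-q[2]]]),np.zeros(3),np.zeros(3),K(c),c['D'])[0][0,0]
def blobs(im,lo,hi,amin=15):
    hsv=cv2.cvtColor(im,cv2.COLOR_RGB2HSV); m=cv2.inRange(hsv,np.array(lo),np.array(hi))
    n,l,s,c=cv2.connectedComponentsWithStats(m); return [(s[i,4],c[i].round(1),s[i,:4]) for i in range(1,n) if s[i,4]>=amin],m,l
def tabs(im,n='top',z=9):
    b,_,_=blobs(im,(3,100,80),(14,190,255)); return b
def state():
    o=manip.get_obs(); M=R.from_euler('xyz',o['tool_rot']).as_matrix()
    return o,M
def shift(target,yaw_y=None):
    """world TCP target (mm) & wanted direction (rad) of tool y axis -> tool-frame shift, turn"""
    o,M=state(); d=M.T@(np.array(target,float)-o['tool_pos'])
    y=np.arctan2(M[1,1],M[0,1]); t=None
    if yaw_y is not None:
        # turn about tool x (down): positive turns y clockwise seen from above
        t=(y-yaw_y+np.pi)%(2*np.pi)-np.pi
    return d.round(1),t,np.degrees(y)
def snap(tag):
    r={}
    for n in ("scene","top"):
        r[n]=manip.camera(n); cv2.imwrite(f"pics/{n}{tag}.png",r[n][:,:,::-1]); np.save(f"pics/{n}{tag}.npy",r[n])
    return r
E
python3 - <<'E'
from h import *
o,M=state(); print(M.round(3),o['tool_pos'],o['t'])
for n in ('scene','top'):
    im=cv2.imread(f'pics/{n}0.png')[:,:,::-1]; np.save(f'pics/{n}0.npy',im)
    hsv=cv2.cvtColor(np.ascontiguousarray(im),cv2.COLOR_RGB2HSV)
    pts={'scene':[(325,183),(301,191),(272,200)],'top':[(331,217),(361,243),(352,172)]}[n]
    for p in pts: print(n,p,hsv[p[1]-1:p[1]+2,p[0]-1:p[0]+2].reshape(-1,3)[::4].tolist())
    for b in blobs(np.ascontiguousarray(im),(2,110,70),(15,255,255),8)[0]: print(b, onz(n,b[1],8).round())
top=cv2.imread('pics/top0.png'); sc=cv2.imread('pics/scene0.png')
cv2.imwrite('pics/topz.png',cv2.resize(top[150:300,130:530],None,fx=2,fy=2,interpolation=3))
cv2.imwrite('pics/topz1.png',cv2.resize(top[140:220,310:480],None,fx=4.7,fy=4.7,interpolation=3))
cv2.imwrite('pics/scz.png',cv2.resize(sc[100:260,220:420],None,fx=3.7,fy=3.7,interpolation=3))
E
```

```text
[[-0.001  0.446  0.895]
 [-0.002  0.895 -0.446]
 [-1.    -0.002  0.   ]] [289.28350405 581.2212507  191.39617031] 0.1
scene (325, 183) [[9, 168, 137], [9, 171, 127], [9, 163, 97]]
scene (301, 191) [[9, 166, 138], [9, 168, 129], [9, 176, 97]]
scene (272, 200) [[11, 224, 73], [11, 221, 151], [12, 237, 113]]
(np.int32(12), array([326.6,  15.9]), array([325,  13,   5,   7], dtype=int32)) [-1284. -3021.     8.]
(np.int32(8), array([337.8,  16.8]), array([337,  14,   3,   7], dtype=int32)) [-1364. -2921.     8.]
(np.int32(34), array([370. ,  23.4]), array([366,  16,   8,  14], dtype=int32)) [-1431. -2436.     8.]
(np.int32(8), array([323.4,  21.8]), array([321,  20,   6,   4], dtype=int32)) [-1049. -2696.     8.]
(np.int32(9), array([342.9,  24.1]), array([341,  22,   5,   5], dtype=int32)) [-1156. -2506.     8.]
(np.int32(11), array([324.8,  36.5]), array([322,  32,   6,   9], dtype=int32)) [ -678. -2052.     8.]
(np.int32(9), array([368.2,  37. ]), array([366,  35,   5,   5], dtype=int32)) [-1000. -1888.     8.]
(np.int32(14), array([370.9,  41.9]), array([368,  39,   6,   7], dtype=int3
[... 2603 characters left out ...]
-154.    8.]
(np.int32(72), array([359.8, 209.2]), array([355, 205,  10,  10], dtype=int32)) [ 577. -101.    8.]
(np.int32(72), array([330.9, 216.7]), array([327, 212,   9,  10], dtype=int32)) [556. -29.   8.]
(np.int32(74), array([335.3, 234.5]), array([331, 230,  10,  10], dtype=int32)) [512. -40.   8.]
(np.int32(77), array([361.4, 242.9]), array([357, 238,  10,  10], dtype=int32)) [ 492. -105.    8.]
(np.int32(76), array([332.8, 263.3]), array([328, 259,  10,  10], dtype=int32)) [441. -35.   8.]
(np.int32(78), array([356.5, 266.6]), array([352, 262,  10,  10], dtype=int32)) [434. -94.   8.]
(np.int32(77), array([381.6, 269.4]), array([377, 265,  10,  10], dtype=int32)) [ 428. -155.    8.]
```

View zooms.

View pics/topz.png

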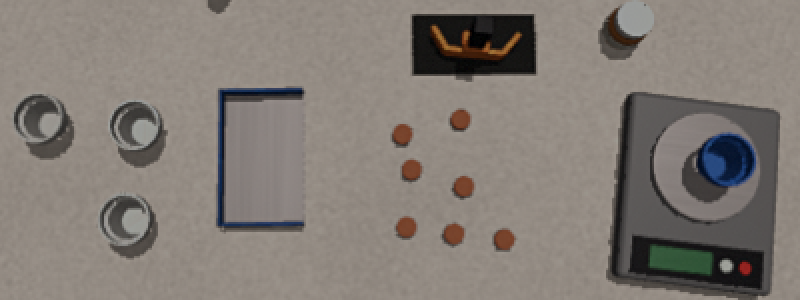

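View pics/topz1.png

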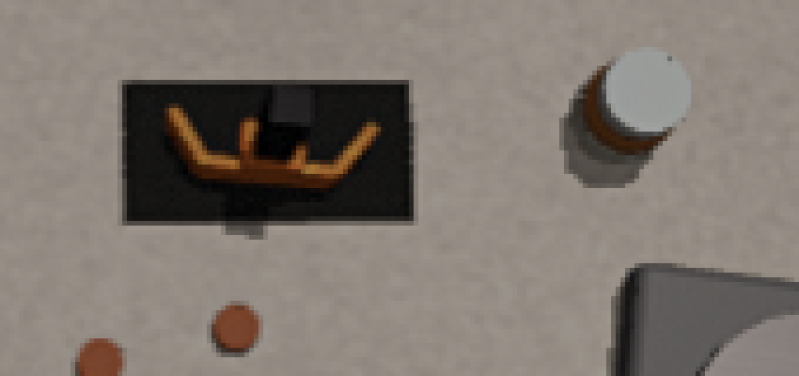

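View pics/scz.png

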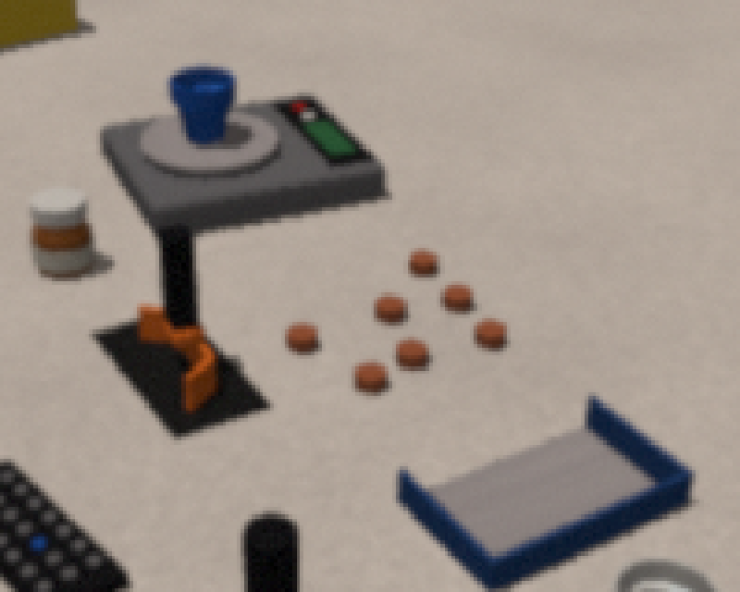

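```bash
python3 - <<'E'
from h import *
z=lambda x,y:(310+x/4.7-.4,140+y/4.7-.4)
sz=lambda x,y:(220+x/3.7-.4,100+y/3.7-.4)
print('handle top',tri(sz(177,230),z(293,105)))
print('onz120',onz('top',z(293,105),120).round(1))
a=onz('top',z(203,157),30);b=onz('top',z(334,168),30);print('plate ends top edge',a.round(1),b.round(1))
L=onz('top',z(172,106),30);Rr=onz('top',z(379,124),30);print('wing tips',L.round(1),Rr.round(1), 'dir x deg',np.degrees(np.arctan2((L-Rr)[1],(L-Rr)[0]))-90, np.degrees(np.arctan2((a-b)[1],(a-b)[0]))-90)
m=[onz('top',z(*p),0) for p in((123,81),(411,82),(413,222),(123,223))]; print('mat',np.round(m,0),np.mean(m,0).round(1))
print('mat ang',np.degrees(np.arctan2((m[0]-m[1])[1],(m[0]-m[1])[0]))-90)
t=lambda x,y:(130+x/2-.3,150+y/2-.3)
for nm,p,zz in(('near mouth +x wall tip',(303,90),28),('near mouth tip -x',(304,225),28),('back +x',(219,90),28),('back -x',(218,228),28)):
    print(nm,onz('top',t(*p),zz).round(1))
for nm,p in(('c0',(40,118)),('c1',(135,125)),('c2',(127,218)),):print(nm,onz('top',t(*p),58).round(1), proj('scene',onz('top',t(*p),58)).round(1))
P=onz('top',t(727,160),106);print('base',P.round(1),proj('scene',P).round(1)); print('bal',onz('top',t(706,166),48).round(1))
P=onz('top',(232+8,133),60);
print('jar',onz('top',z(647,90),65).round(0)); print('torch',onz('top',(236,125),120).round(0))
im=cv2.imread('pics/scene0.png'); cv2.imwrite('pics/scz1.png',cv2.resize(im[225:335,370:480],None,fx=5.4,fy=5.4,interpolation=3))
im=cv2.imread('pics/top0.png'); cv2.imwrite('pics/topz2.png',cv2.resize(im[180:290,130:290],None,fx=5,fy=5,interpolation=3))
cv2.imwrite('pics/topz3.png',cv2.resize(im[190:300,430:530],None,fx=5.4,fy=5.4,interpolation=3))
E
```

```text
handle top (array([ 669.91072916, -117.5201715 ,  120.25481158]), np.float64(0.5308973620761179))
onz120 [ 670.2 -117.7  120. ]
plate ends top edge [664.8 -81.   30. ] [ 660.4 -150.9   30. ]
wing tips [692.5 -64.2  30. ] [ 685.1 -175.2   30. ] dir x deg -3.8218508437273044 -3.6436780751358953
mat [[ 714.  -39.    0.]
 [ 717. -198.    0.]
 [ 638. -198.    0.]
 [ 634.  -40.    0.]] [ 675.9 -118.9    0. ]
mat ang 1.1108551232689052
near mouth +x wall tip [606.   96.3  28. ]
near mouth tip -x [440.3  89.1  28. ]
back +x [603.8 200.6  28. ]
back -x [434.4 192.8  28. ]
c0 [559.4 409.1  58. ] [437.7 298.6]
c1 [553.5 293.6  58. ] [399. 259.]
c2 [442.8 295.3  58. ] [437.8 242.5]
base [ 520.8 -397.   106. ] [275.  120.7]
bal [ 519.6 -394.8   48. ]
jar [ 697. -309.   65.]
torch [752. 200. 120.]
```

View pics/scz1.png

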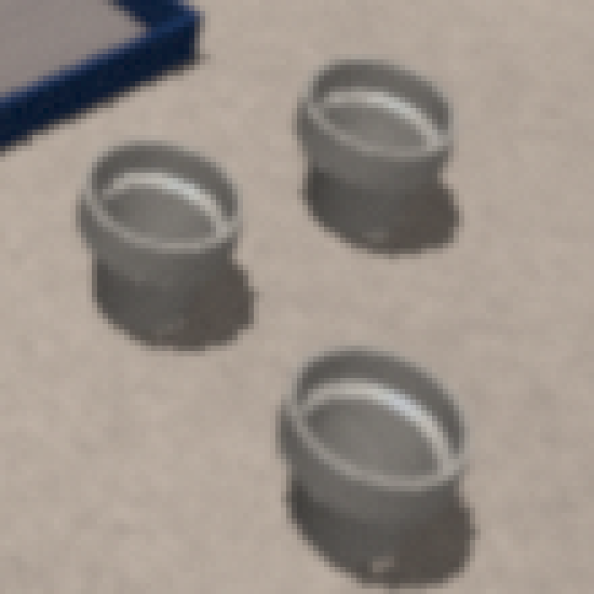

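View pics/topz2.png

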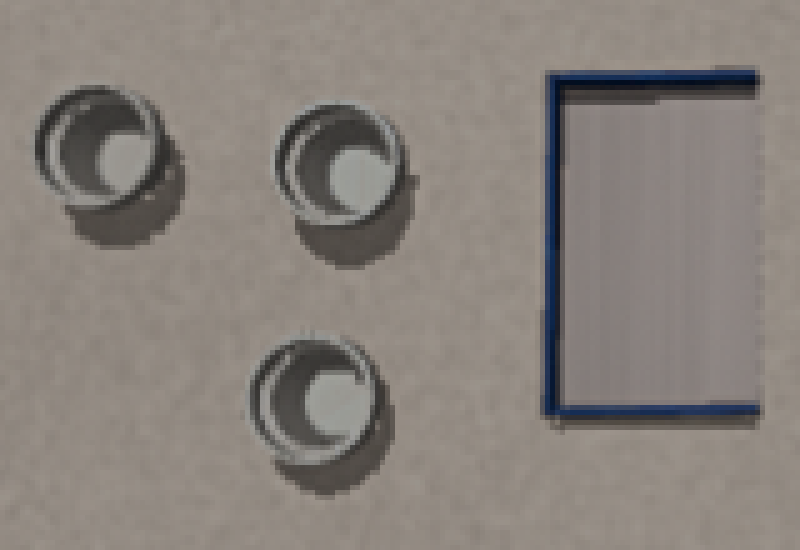

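View pics/topz3.png

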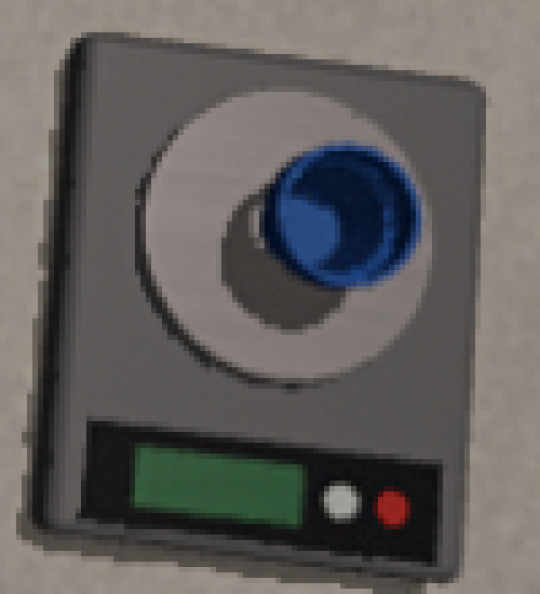

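```bash
python3 - <<'E'
from h import *
print(shift((670,-117.7,165),np.radians(-3.7)))
E
```

```text
(array([  27.5, -456. ,  652.3]), np.float64(1.173565395588235), np.float64(63.54034414980675))
```

Emit:
send_rows(
  moves=[
    [1, [0, -456, 652], 1.17],
    [1, [0, -456, 652], 1.17],
    [1, [0, -456, 652], 1.17],
    [1, [0, -456, 652], 1.17],
    [1, [0, -456, 652], 1.17],
  ],
)

```text
t: 0.52
tool_pos: [389.6, 396.9, 192.1]
tool_rot: [-1.256, 1.57, -2.349]
wrist_force: [0.9, 1.0, -0.5]
gripper_width: 92.5
```

```bash
python3 - <<'E'
from h import *
print(shift((670,-117.7,190),np.radians(-3.7)),state()[0]['tool_pos'],state()[0]['joints'].round(2))
E
```

```text
(array([  2.3,  12.3, 585.9]), np.float64(0.5426430600647851), np.float64(27.391157123776225)) [389.58393608 396.85433334 192.12964465] [-0.94  0.47  0.16  1.7  -0.09  0.97 -0.27]
```

Emit:
send_rows(
  moves=[
    [1, [0, 12, 586], 0.543],
    [1, [0, 12, 586], 0.543],
    [1, [0, 12, 586], 0.543],
    [1, [0, 12, 586], 0.543],
    [1, [0, 12, 586], 0.543],
  ],
)

```text
t: 0.93
tool_pos: [490.2, 214.8, 192.3]
tool_rot: [-1.134, 1.57, -2.768]
wrist_force: [0.1, 1.1, 0.6]
gripper_width: 92.8
```

```bash
python3 - <<'E'
from h import *
print(shift((670,-117.7,190),np.radians(-3.7)))
E
```

```text
(array([  2.2, 200.5, 320.4]), np.float64(0.0011036465381009108), np.float64(-3.6367657112925853))
```

Emit:
send_rows(
  moves=[
    [1, [0, 200, 320], 0],
    [1, [0, 200, 320], 0],
    [1, [0, 200, 320], 0],
    [1, [0, 200, 320], 0],
    [1, [0, 200, 320], 0],
  ],
)

```text
t: 1.35
tool_pos: [590.0, 32.0, 192.1]
tool_rot: [-1.755, 1.57, 2.899]
wrist_force: [0.7, 0.5, 0.1]
gripper_width: 92.9
```

```bash
python3 - <<'E'
from h import *
print(shift((670,-117.7,190),np.radians(-3.7)))
E
```

```text
(array([  2. ,  88.6, 144.7]), np.float64(0.0058489590943291425), np.float64(-3.36487932935027))
```

Emit:
send_rows(
  moves=[
    [1, [0, 88.6, 144.7], 0.005],
    [1, [0, 88.6, 144.7], 0.005],
    [1, [0, 88.6, 144.7], 0.005],
    [1, [0, 88.6, 144.7], 0.005],
    [1, [0, 88.6, 144.7], 0.005],
  ],
)

```text
t: 1.77
tool_pos: [670.0, -127.8, 191.2]
tool_rot: [0.028, 1.562, -1.619]
wrist_force: [-0.1, -0.9, 0.2]
gripper_width: 93.0
```

```bash
python3 - <<'E'
from h import *
print(shift((670,-117.7,86),np.radians(-3.7)))
im=snap('1')
cv2.imwrite('pics/a1.png',cv2.resize(im['top'][120:220,290:420,::-1],None,fx=5,fy=5))
E
```

```text
(array([105.1,  -0.8, -11.1]), np.float64(-0.01123605939768968), np.float64(-4.343778781845923))
```

View pics/scene1.png

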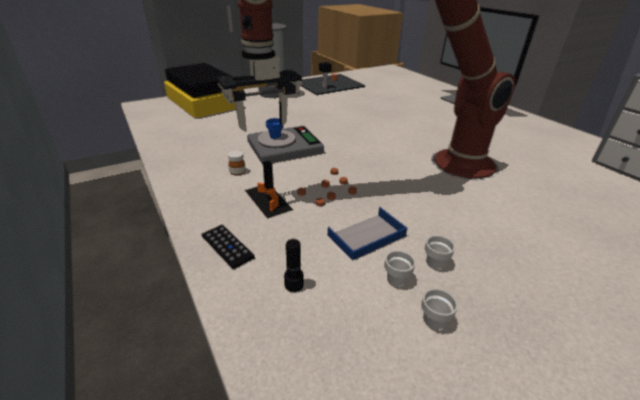

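```bash
python3 - <<'E'
from h import *
print(shift((670,-117.7,86),np.radians(-3.7)))
E
```

```text
(array([105.2,   1. ,  -1.6]), np.float64(-0.0042590646900015905), np.float64(-3.9440264314102818))
```

Emit:
send_rows(
  moves=[
    [1, [35, 1, -1.6], 0],
    [1, [70, 1, -1.6], 0],
    [1, [100, 1, -1.6], 0],
    [1, [105, 1, -1.6], 0],
    [1, [105, 1, -1.6], 0],
  ],
)

```text
t: 2.28
tool_pos: [668.8, -111.2, 85.1]
tool_rot: [-1.935, 1.564, 2.716]
wrist_force: [1.1, -0.8, 0.8]
gripper_width: 92.9
```

Emit:
send_rows(
  moves=[
    [0, [0, 0, 0], 0],
    [0, [0, 0, 0], 0],
    [0, [0, 0, 0], 0],
    [0, [0, 0, 0], 0],
    [0, [0, 0, 0], 0],
  ],
  force=30,
)

```text
t: 2.7
tool_pos: [671.4, -114.6, 88.8]
tool_rot: [1.493, 1.569, -0.142]
wrist_force: [0.1, 0.0, 0.7]
gripper_width: 64.2
```

```bash
python3 - <<'E'
from h import *
o,M=state();print(o['tool_pos'],o['gripper_width'],o['wrist_force'],M[:,1])
im=snap('2')
cv2.imwrite('pics/a2.png',np.hstack([cv2.resize(im['top'][100:240,300:440,::-1],(400,400)),cv2.resize(im['scene'][120:240,210:330,::-1],(400,400))]))
E
```

```text
[ 671.43331843 -114.58741552   88.80299879] 64.19755581017584 [0.09333826 0.04365881 0.71703422] [ 0.99795177 -0.06393396  0.00217199]
```

View pics/a2.png

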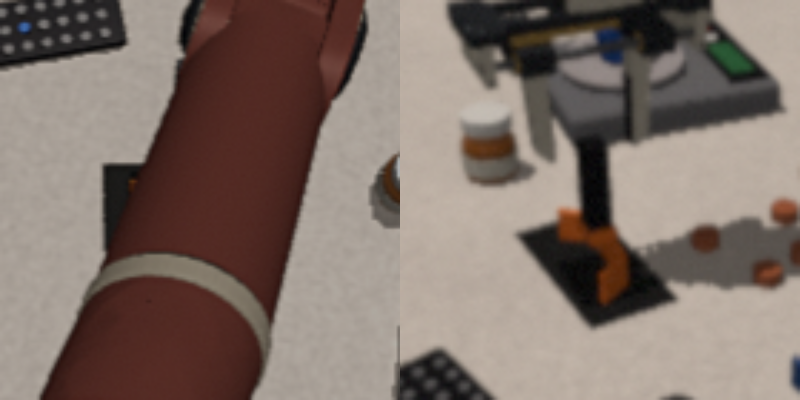

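```bash
python3 - <<'E'
from h import *
o,M=state();P=o['tool_pos'];w=32
for s in(1,-1):
    print(proj('scene',P+M[:,1]*s*w), end=''); q=proj('scene',P+M[:,1]*s*w); print((q-[210,120])/120*400+[400,0])
print(o['t'],P)
c=snap('3')
o,M=state();print(o['tool_pos'],o['gripper_width'])
cv2.imwrite('pics/a3.png',cv2.resize(c['scene'][80:240,190:350,::-1],(640,640),interpolation=3))
E
```

```text
[256.75814704 175.15434709][555.86049012 183.84782363]
[279.05439361 170.25292808][630.18131202 167.50976025]
2.8 [ 671.06627202 -114.58320892   88.14971246]
[ 670.81831074 -114.47509696   87.66939674] 48.250974884186995
```

View pics/a3.png

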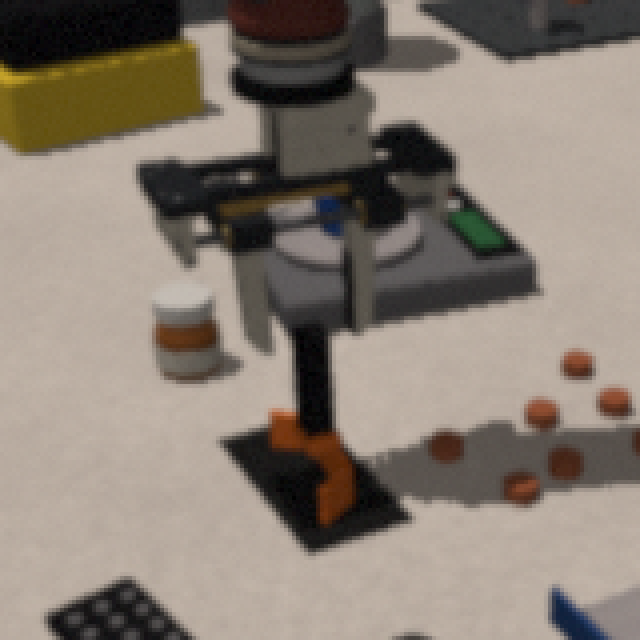

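Emit:
send_rows(
  moves=[
    [0, [0, 0, 0], 0],
    [0, [0, 0, 0], 0],
    [0, [0, 0, 0], 0],
    [0, [0, 0, 0], 0],
    [0, [0, 0, 0], 0],
  ],
)

```text
t: 3.32
tool_pos: [670.7, -114.5, 87.4]
tool_rot: [-1.414, 1.571, -3.048]
wrist_force: [-0.2, 0.7, -0.0]
gripper_width: 21.8
```

```bash
python3 - <<'E'
from h import *
c=snap('4')
o,M=state();print(o['tool_pos'],o['gripper_width'],o['wrist_force'],M[:,1])
cv2.imwrite('pics/a4.png',cv2.resize(c['scene'][80:240,190:350,::-1],(640,640),interpolation=3))
E
```

```text
[ 670.68917272 -114.42554393   87.38241915] 21.776180798940203 [ 0.46219186  0.93034529 -0.01639189] [ 9.97952359e-01 -6.39611855e-02 -2.34733516e-04]
```

View pics/a4.png

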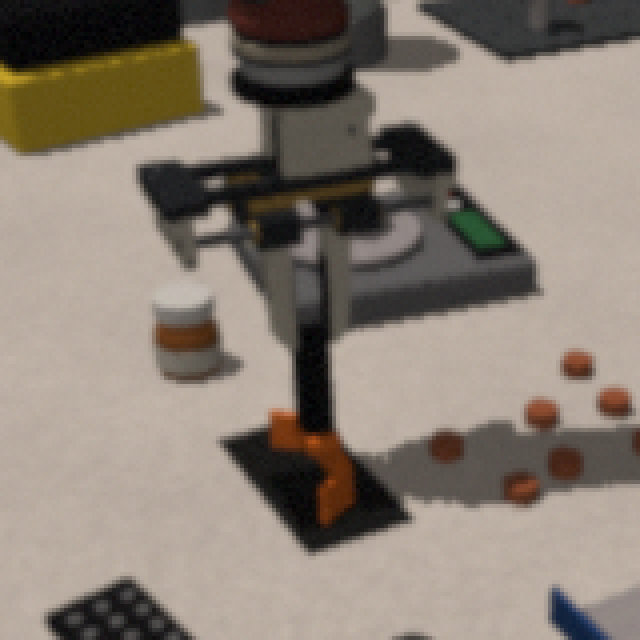

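Emit:
send_rows(
  moves=[
    [0, [-20, 0, 0], 0],
    [0, [-40, 0, 0], 0],
    [0, [-40, 0, 0], 0],
    [0, [-40, 0, 0], 0],
    [0, [-40, 0, 0], 0],
  ],
)

```text
t: 3.83
tool_pos: [669.9, -114.1, 126.1]
tool_rot: [-1.761, 1.569, 2.888]
wrist_force: [1.2, 0.1, -1.9]
gripper_width: 21.1
```

```bash
python3 - <<'E'
from h import *
c=snap('5')
o,M=state();print(o['tool_pos'],o['gripper_width'],o['wrist_force'],M[:,1])
cv2.imwrite('pics/a5.png',cv2.resize(c['scene'][80:240,190:350,::-1],(640,640),interpolation=3))
print(shift((535,-165,126),np.radians(92)))
E
```

```text
[ 669.58633345 -114.01521939  125.63605397] 20.95428474817829 [ 0.74513165 -0.37374407 -0.34722764] [ 0.99795126 -0.06389181 -0.00333449]
(array([   0. , -131.1,   59.5]), np.float64(-1.6696386279952786), np.float64(-3.6632466961427657))
```

View pics/a5.png

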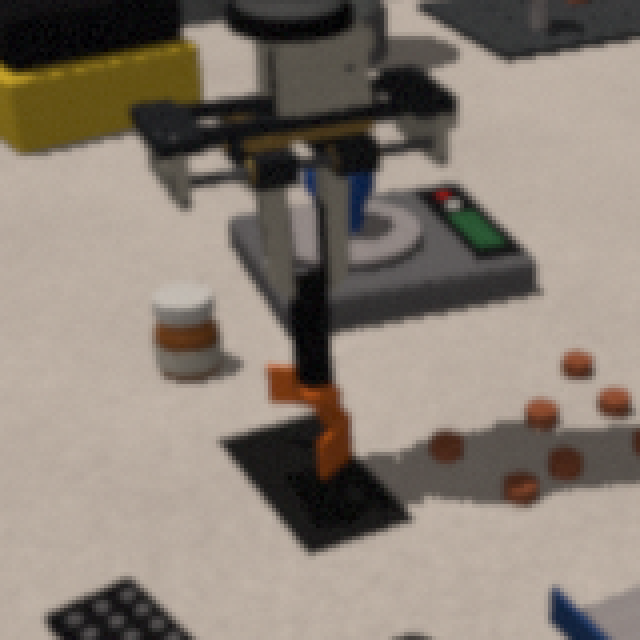

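Emit:
send_rows(
  moves=[
    [0, [0, -131, 59.5], -1.67],
    [0, [0, -131, 59.5], -1.67],
    [0, [0, -131, 59.5], -1.67],
    [0, [0, -131, 59.5], -1.67],
    [0, [0, -131, 59.5], -1.67],
  ],
)

```text
t: 4.35
tool_pos: [529.4, -168.8, 126.6]
tool_rot: [-1.984, 1.563, -2.994]
wrist_force: [-0.1, -0.0, -1.9]
gripper_width: 21.8
```

Emit:
send_rows(
  moves=[
    [0, [0, 0, 0], -1.04],
    [0, [0, 0, 0], -1.04],
    [0, [0, 0, 0], -1.04],
    [0, [0, 0, 0], -1.04],
    [0, [0, 0, 0], -1.04],
  ],
)

```text
t: 4.77
tool_pos: [535.4, -165.3, 126.5]
tool_rot: [-3.012, 1.569, 2.892]
wrist_force: [-0.4, 0.1, -1.5]
gripper_width: 21.2
```

```bash
python3 - <<'E'
from h import *
print(shift((535,-165,126),np.radians(92)),state()[0]['joints'].round(2))
E
```

```text
(array([ 0.5,  0.1, -0.5]), np.float64(-0.41365403938262446), np.float64(68.29936936483728)) [ 0.29  0.55 -0.04  1.77  0.03  0.83  1.43]
```

Emit:
send_rows(
  moves=[
    [0, [0, 0, 0], -0.413],
    [0, [0, 0, 0], -0.413],
    [0, [0, 0, 0], -0.413],
    [0, [0, 0, 0], -0.413],
    [0, [0, 0, 0], -0.413],
  ],
)

```text
t: 5.18
tool_pos: [535.4, -165.5, 126.4]
tool_rot: [2.72, 1.569, 2.748]
wrist_force: [0.0, -0.9, -1.6]
gripper_width: 21.7
```

```bash
python3 - <<'E'
from h import *
c=snap('6')
print(shift((535,-165,88),np.radians(92)),state()[0]['joints'].round(2))
E
```

```text
(array([38.7,  0.4, -0.6]), np.float64(-0.008193578856244166), np.float64(91.53054251242958)) [ 0.36  0.55 -0.15  1.76  0.11  0.83  1.75]
```

View pics/scene6.png

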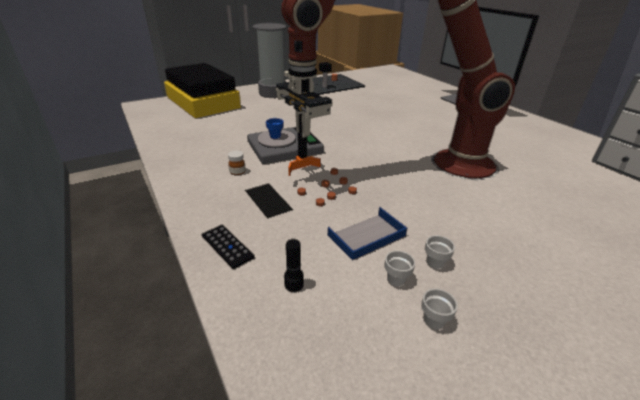

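View pics/top6.png

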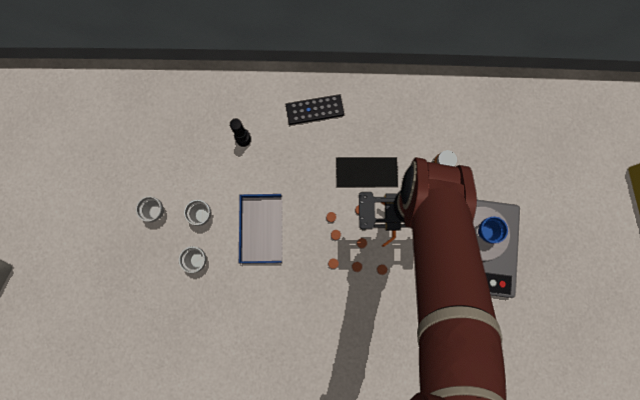

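Emit:
send_rows(
  moves=[
    [0, [15, 0, -2], 0],
    [0, [30, 0, -2], 0],
    [0, [37.5, 0, -2], 0],
    [0, [37.5, 0, -2], 0],
    [0, [37.5, 0, -2], 0],
  ],
)

```text
t: 5.7
tool_pos: [534.2, -165.4, 89.7]
tool_rot: [2.956, 1.57, 2.984]
wrist_force: [0.7, 0.7, -2.2]
gripper_width: 21.6
```

Emit:
send_rows(
  moves=[
    [0, [0, 10, 0], 0],
    [0, [0, 25, 0], 0],
    [0, [0, 43, 0], 0],
    [0, [0, 61, 0], 0],
    [0, [0, 80, 0], 0],
  ],
)

```text
t: 6.12
tool_pos: [532.5, -84.1, 90.9]
tool_rot: [0.005, 1.569, 0.033]
wrist_force: [0.1, 0.2, -1.4]
gripper_width: 21.8
```

```bash
python3 - <<'E'
from h import *
c=snap('7')
print(shift((535,125,89),np.radians(92)),state()[0]['tool_pos'],state()[0]['wrist_force'])
cv2.imwrite('pics/a7.png',cv2.resize(c['scene'][120:280,230:420,::-1],None,fx=4,fy=4,interpolation=3))
E
```

```text
(array([  2.6, 204.6,   9.6]), np.float64(0.00046144102107348317), np.float64(92.02643862300172)) [532.68117348 -79.76818737  90.91624207] [-0.0673701   0.11663771 -1.00191769]
```

View pics/a7.png

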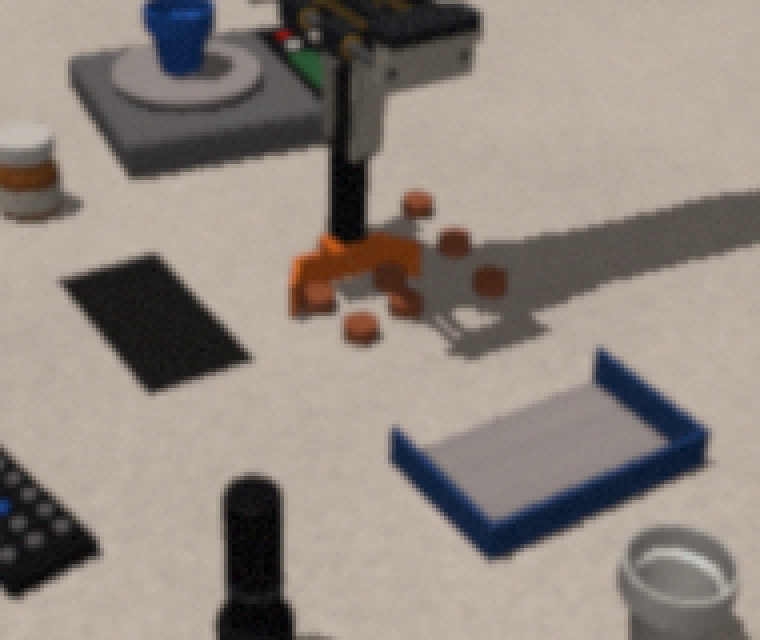

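Emit:
send_rows(
  moves=[
    [0, [1.5, 15, 0], 0],
    [0, [1.5, 33, 0], 0],
    [0, [1.5, 51, 0], 0],
    [0, [1.5, 69, 0], 0],
    [0, [1.5, 87, 0], 0],
  ],
)

```text
t: 6.63
tool_pos: [530.0, 1.4, 89.1]
tool_rot: [-0.537, 1.569, -0.51]
wrist_force: [0.2, 0.7, -0.9]
gripper_width: 21.9
```

Emit:
send_rows(
  moves=[
    [0, [0, 18, 0], 0],
    [0, [0, 36, 0], 0],
    [0, [0, 54, 0], 0],
    [0, [0, 72, 0], 0],
    [0, [0, 85, 0], 0],
  ],
)

```text
t: 7.05
tool_pos: [527.6, 87.9, 89.1]
tool_rot: [0.35, 1.569, 0.379]
wrist_force: [-0.2, -0.4, -2.2]
gripper_width: 21.6
```

```bash
python3 - <<'E'
from h import *
c=snap('8')
print(shift((525,125,89),np.radians(92)),state()[0]['tool_pos'],state()[0]['wrist_force'])
cv2.imwrite('pics/a8.png',cv2.resize(c['scene'][120:280,230:420,::-1],None,fx=4,fy=4,interpolation=3))
E
```

```text
(array([ 0.2, 35.6, -1.3]), np.float64(-0.0023894217880675583), np.float64(91.86309621606712)) [527.48022913  89.44314396  89.11343221] [-0.0855729   0.46060311 -1.55535818]
```

View pics/a8.png

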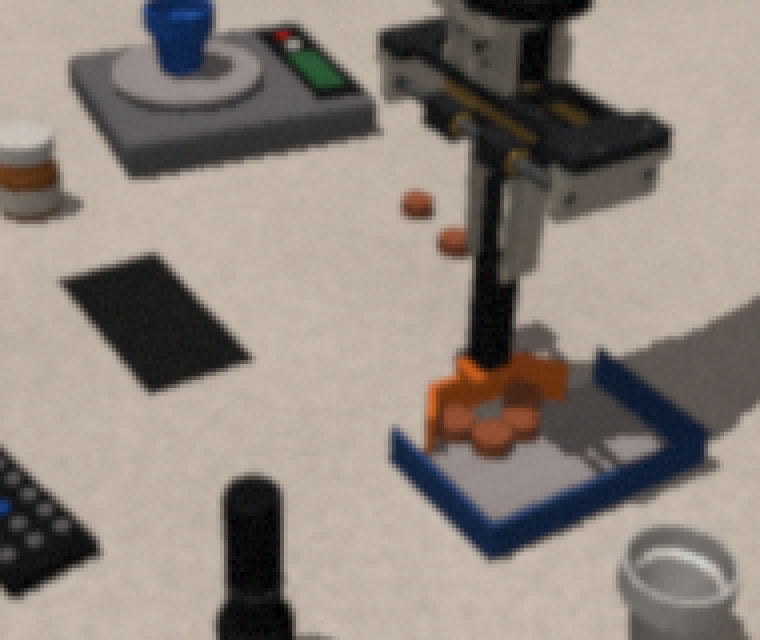

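Emit:
send_rows(
  moves=[
    [0, [0, 12, 0], 0],
    [0, [0, 24, 0], 0],
    [0, [0, 34, 0], 0],
    [0, [0, 38, 0], 0],
    [0, [0, 38, 0], 0],
  ],
)

```text
t: 7.57
tool_pos: [525.9, 126.3, 88.5]
tool_rot: [1.416, 1.57, 1.447]
wrist_force: [-0.5, 1.0, -1.7]
gripper_width: 21.4
```

```bash
python3 - <<'E'
from h import *
c=snap('9')
print(state()[0]['tool_pos'],state()[0]['wrist_force'])
cv2.imwrite('pics/a9.png',np.hstack([cv2.resize(c['scene'][170:270,320:420,::-1],(400,400),interpolation=3),cv2.resize(c['top'][180:280,230:330,::-1],(400,400),interpolation=3)]))
E
```

```text
[525.95956069 124.31999269  88.35060527] [-0.05007631  0.27518501 -1.82796884]
```

View pics/a9.png

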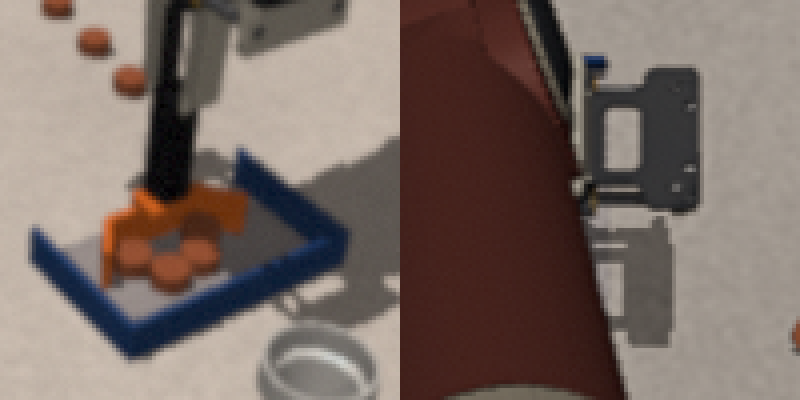

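Emit:
send_rows(
  moves=[
    [0, [0, 12, 0], 0],
    [0, [0, 14, 0], 0],
    [0, [0, 4, 0], 0],
    [0, [0, -15, 0], 0],
    [0, [0, -45, 0], 0],
  ],
)

```text
t: 8.08
tool_pos: [527.3, 81.9, 88.5]
tool_rot: [1.294, 1.568, 1.329]
wrist_force: [0.3, 0.4, -0.8]
gripper_width: 21.5
```

Emit:
send_rows(
  moves=[
    [0, [-20, -20, 0], 0],
    [0, [-45, -45, 0], 0],
    [0, [-45, -75, 0], 0],
    [0, [-45, -110, -20], 0],
    [0, [-45, -110, -20], 0],
  ],
)

```text
t: 8.5
tool_pos: [506.2, -42.5, 133.4]
tool_rot: [-2.167, 1.561, -2.153]
wrist_force: [-0.5, -1.3, -0.8]
gripper_width: 21.6
```

```bash
python3 - <<'E'
from h import *
c=snap('10')
for b in blobs(c['scene'],(2,110,60),(13,200,255),15)[0]: 
  if b[1][1]>165: print(b[0],b[1], onz('scene',b[1],8).round())
for b in blobs(c['top'],(2,110,60),(13,200,255),15)[0]: print(b[0],b[1], onz('top',b[1],8).round())
print(shift((425,-190,133),np.radians(92)),state()[0]['tool_pos'])
cv2.imwrite('pics/a10.png',cv2.resize(c['scene'][120:280,230:420,::-1],None,fx=4,fy=4,interpolation=3))
E
```

```text
54 [322.6 179.6] [ 490. -125.    8.]
132 [483.5 172.5] [ 8. 83.  8.]
63 [343.7 177.4] [ 425. -105.    8.]
43 [352.1 190.2] [443. -32.   8.]
256 [366.2 235.9] [530. 155.   8.]
33 [439.  165.2] [ 696. -305.    8.]
8016 [358.6 252.9] [468. -99.   8.]
308 [256.5 226. ] [529. 157.   8.]
3706 [377.  371.5] [ 189. -144.    8.]
(array([   0.8, -153.6,  -87.7]), np.float64(-0.012648422155826733), np.float64(91.27529879297137)) [509.23736211 -34.53454287 133.47788994]
```

View pics/a10.png

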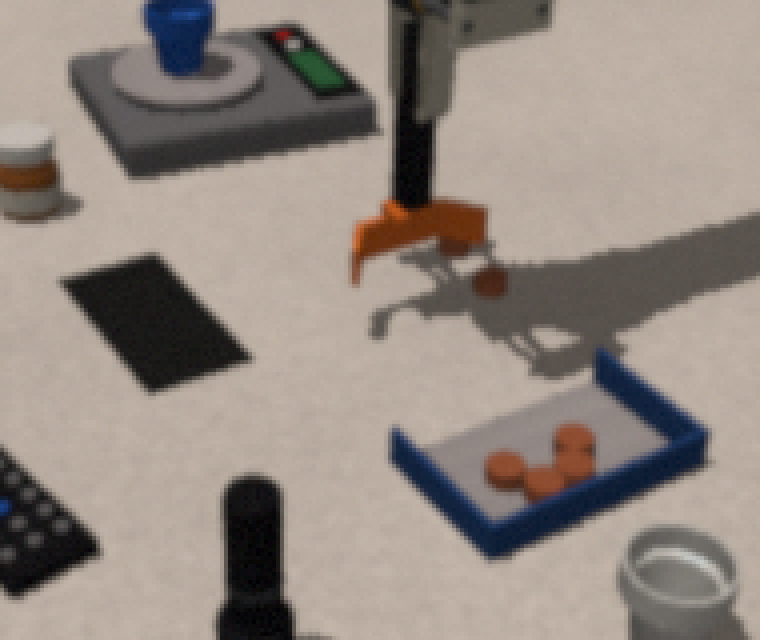

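Emit:
send_rows(
  moves=[
    [0, [0, -160, -88], 0],
    [0, [0, -160, -88], 0],
    [0, [0, -160, -88], 0],
    [0, [0, -160, -88], 0],
    [0, [0, -160, -88], 0],
  ],
)

```text
t: 9.02
tool_pos: [423.5, -198.9, 133.3]
tool_rot: [-2.343, 1.567, -2.321]
wrist_force: [-0.4, -0.3, -0.5]
gripper_width: 21.9
```

```bash
python3 - <<'E'
from h import *
c=snap('11')
for b in blobs(c['scene'],(2,110,60),(13,200,255),15)[0]: 
  if b[1][1]>165: print(b[0],b[1], onz('scene',b[1],8).round())
print(shift((425,-197,89),np.radians(92)),state()[0]['tool_pos'])
cv2.imwrite('pics/a11.png',cv2.resize(c['scene'][120:280,230:420,::-1],None,fx=4,fy=4,interpolation=3))
E
```

```text
628 [464.2 168.3] [42. 34.  8.]
36 [333.8 170.4] [ 429. -156.    8.]
36 [343.2 180.2] [435. -92.   8.]
43 [352.1 189.9] [442. -34.   8.]
256 [366.2 235.9] [530. 155.   8.]
(array([44.4, -0. , -0. ]), np.float64(-0.013343594495133893), np.float64(91.23546835189482)) [ 425.08904606 -196.9159211   133.35011518]
```

View pics/a11.png

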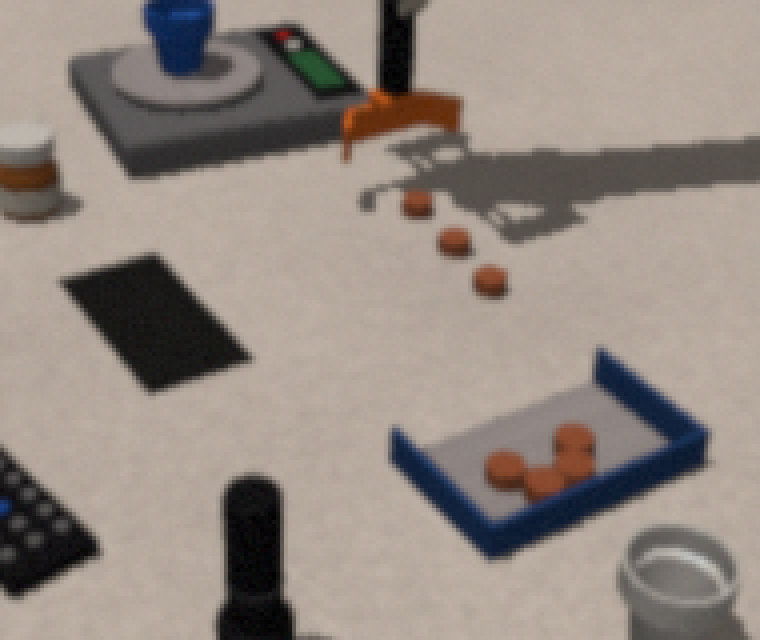

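Emit:
send_rows(
  moves=[
    [0, [20, 0, 0], 0],
    [0, [40, 0, 0], 0],
    [0, [44.4, 0, 0], 0],
    [0, [44.4, 0, 0], 0],
    [0, [44.4, 6, 2], 0],
  ],
)

```text
t: 9.53
tool_pos: [429.5, -187.3, 89.3]
tool_rot: [-0.56, 1.57, -0.532]
wrist_force: [0.1, 0.2, -2.4]
gripper_width: 21.2
```

Emit:
send_rows(
  moves=[
    [0, [0, 16, 5], 0],
    [0, [0, 34, 11], 0],
    [0, [0, 52, 17], 0],
    [0, [0, 70, 23], 0],
    [0, [0, 88, 29], 0],
  ],
)

```text
t: 9.95
tool_pos: [456.8, -96.5, 90.0]
tool_rot: [0.087, 1.568, 0.117]
wrist_force: [0.7, -0.8, -1.4]
gripper_width: 21.3
```

Emit:
send_rows(
  moves=[
    [0, [0, 18, 6], 0],
    [0, [0, 36, 12], 0],
    [0, [0, 54, 18], 0],
    [0, [0, 72, 24], 0],
    [0, [0, 86, 28], 0],
  ],
)

```text
t: 10.37
tool_pos: [482.4, -8.5, 90.0]
tool_rot: [0.447, 1.568, 0.479]
wrist_force: [-0.5, 0.8, -0.7]
gripper_width: 21.9
```

```bash
python3 - <<'E'
from h import *
c=snap('12')
print(shift((504,70,89),np.radians(92)),state()[0]['tool_pos'])
cv2.imwrite('pics/a12.png',cv2.resize(c['scene'][120:280,230:420,::-1],None,fx=4,fy=4,interpolation=3))
E
```

```text
(array([ 1.2, 76.4, 24.2]), np.float64(0.0006423110958984068), np.float64(92.0368017149294)) [482.50634426  -7.16690245  89.96336757]
```

View pics/a12.png

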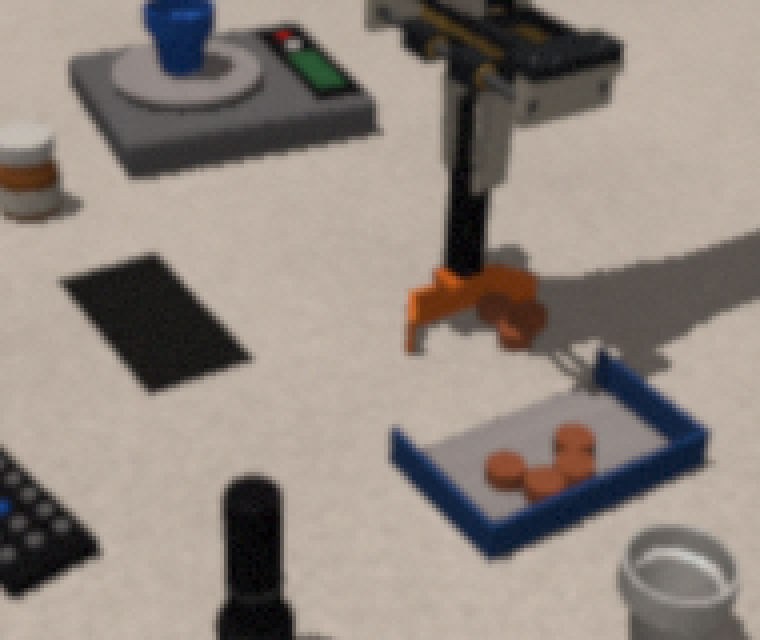

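```bash
python3 - <<'E'
from h import *
f=lambda x,y:(230+x/4-.4,120+y/4-.4)
for p in((497,307),(515,332),(530,315)): print(onz('scene',f(*p),10).round())
for p in((600,352),(612,392),(706,432),(394,430),(401,468),(492,555)):print(p,onz('scene',f(*p),28).round(),onz('scene',f(*p),0).round())
E
```

```text
[459.  -1.  10.]
[466.  31.  10.]
[444.  19.  10.]
(600, 352) [445.  97.  28.] [418.  68.   0.]
(612, 392) [466. 135.  28.] [440. 108.   0.]
(706, 432) [440. 195.  28.] [413. 171.   0.]
(394, 430) [609. 101.  28.] [590.  72.   0.]
(401, 468) [624. 134.  28.] [606. 106.   0.]
(492, 555) [618. 221.  28.] [600. 198.   0.]
```

Emit:
send_rows(
  moves=[
    [0, [1, 9, 7], 0],
    [0, [1, 18, 15], 0],
    [0, [1, 28, 22], 0],
    [0, [1, 38, 28], 0],
    [0, [1, 48, 32], 0],
  ],
)

```text
t: 10.88
tool_pos: [512.8, 37.9, 88.1]
tool_rot: [0.138, 1.57, 0.166]
wrist_force: [0.8, 0.1, -1.6]
gripper_width: 21.6
```

```bash
python3 - <<'E'
from h import *
c=snap('13')
print(shift((510,125,89),np.radians(92)),state()[0]['tool_pos'])
cv2.imwrite('pics/a13.png',cv2.resize(c['scene'][120:280,230:420,::-1],None,fx=4,fy=4,interpolation=3))
E
```

```text
(array([-0.8, 85. ,  0.1]), np.float64(-0.003140047349086128), np.float64(91.82008853942612)) [512.58138286  40.00443715  88.04256877]
```

View pics/a13.png

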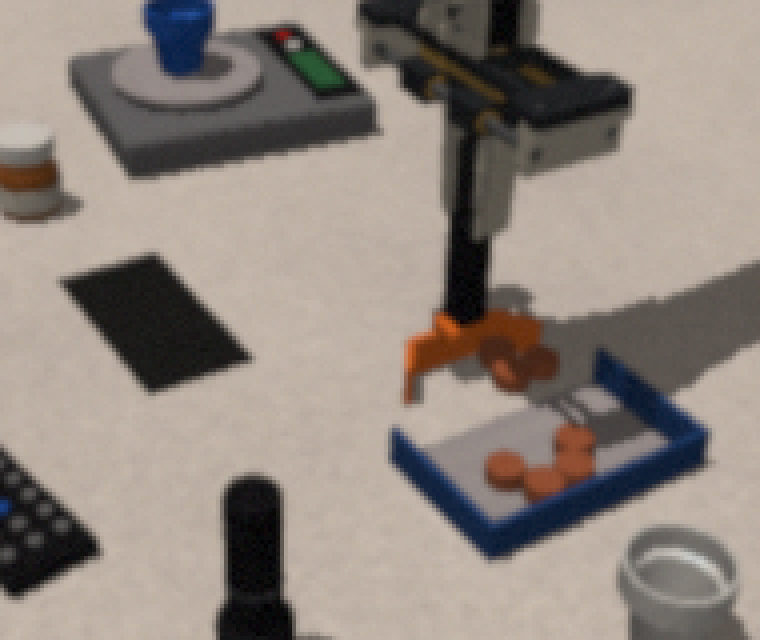

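```bash
python3 - <<'E'
from h import *
f=lambda x,y:(230+x/4-.4,120+y/4-.4)
for p in((495,350),(510,372),(543,358)): print(onz('scene',f(*p),10).round())
im=np.load('pics/scene13.npy'); cv2.imwrite('pics/a13b.png',cv2.resize(im[190:230,335:395,::-1],None,fx=13,fy=13,interpolation=2))
E
```

```text
[490.  42.  10.]
[496.  68.  10.]
[467.  65.  10.]
```

View pics/a13b.png

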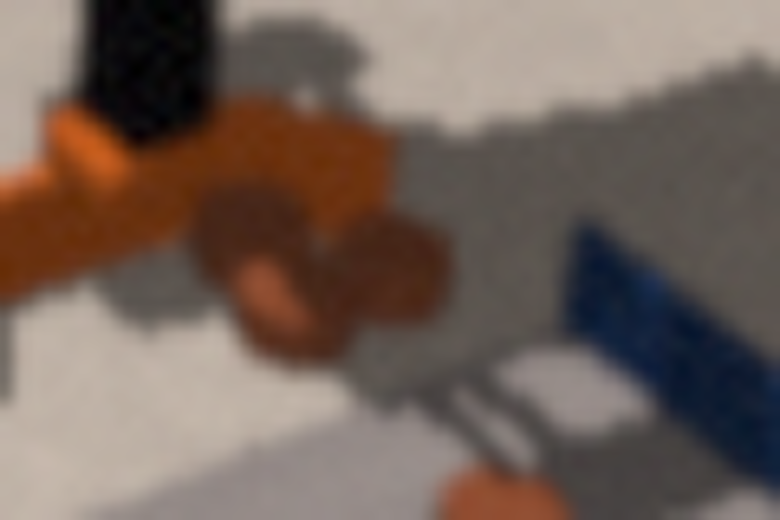

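Emit:
send_rows(
  moves=[
    [0, [0, 8, 0], 0],
    [0, [0, 18, 0], 0],
    [0, [0, 28, 0], 0],
    [0, [0, 38, 0], 0],
    [0, [0, 48, 0], 0],
  ],
)

```text
t: 11.4
tool_pos: [509.8, 86.2, 88.1]
tool_rot: [2.387, 1.57, 2.416]
wrist_force: [-1.0, -1.0, -2.0]
gripper_width: 21.5
```

```bash
python3 - <<'E'
from h import *
c=snap('14')
print(shift((510,125,89),np.radians(92)),state()[0]['tool_pos'],state()[0]['wrist_force'])
im=c['scene']; cv2.imwrite('pics/a14b.png',cv2.resize(im[180:260,320:420,::-1],None,fx=7,fy=7,interpolation=2))
E
```

```text
(array([-0.8, 36.8,  1.3]), np.float64(-0.0025346377548496335), np.float64(91.85477595405261)) [509.91620983  88.16709491  88.15733226] [ 0.08831904  0.06462001 -1.75091857]
```

View pics/a14b.png

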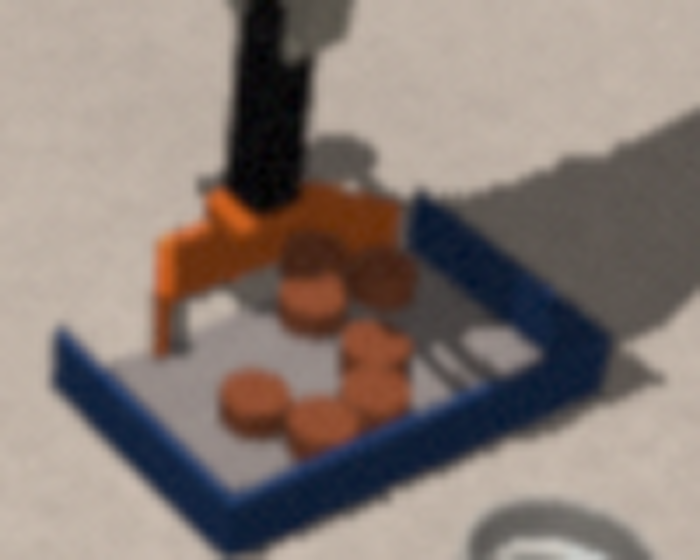

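Emit:
send_rows(
  moves=[
    [0, [0, 8, 0], 0],
    [0, [0, 16, 0], 0],
    [0, [0, 24, 0], 0],
    [0, [0, 30, 0], 0],
    [0, [0, 30, 0], 0],
  ],
)

```text
t: 11.92
tool_pos: [509.2, 117.3, 88.1]
tool_rot: [1.383, 1.569, 1.414]
wrist_force: [-0.1, 0.3, -0.9]
gripper_width: 21.3
```

```bash
python3 - <<'E'
from h import *
c=snap('15')
print(state()[0]['tool_pos'],state()[0]['wrist_force'])
im=c['scene']; cv2.imwrite('pics/a15b.png',cv2.resize(im[180:260,320:420,::-1],None,fx=7,fy=7,interpolation=2))
E
```

```text
[509.30741954 115.24292122  88.06441847] [-0.10312861  0.79301391 -1.09463106]
```

View pics/a15b.png

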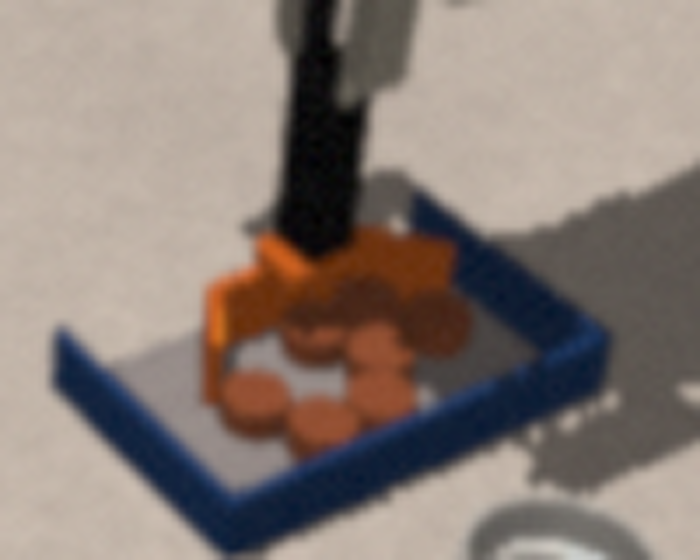

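Emit:
send_rows(
  moves=[
    [0, [0, -15, 0], 0],
    [0, [0, -40, 0], 0],
    [0, [0, -75, 0], 0],
    [0, [-25, -105, 0], 0],
    [0, [-45, -135, 0], 0],
  ],
)

```text
t: 12.43
tool_pos: [512.2, -22.4, 133.1]
tool_rot: [-2.921, 1.568, -2.894]
wrist_force: [0.7, -0.1, -0.0]
gripper_width: 21.4
```

```bash
python3 - <<'E'
from h import *
c=snap('16')
print(shift((672,-120,130),np.radians(0)),state()[0]['tool_pos'])
for b in blobs(c['scene'],(2,110,60),(13,200,255),15)[0]: 
  if b[1][1]>165: print(b[0],b[1], onz('scene',b[1],8).round())
im=c['scene']; cv2.imwrite('pics/a16b.png',cv2.resize(im[120:280,230:430,::-1],None,fx=4,fy=4,interpolation=2))
E
```

```text
(array([  7.5, -94. , 155. ]), np.float64(1.5869059930569547), np.float64(90.92301588618024)) [515.46689727 -28.48511242 135.93874132]
86 [486.1 172.1] [-1. 85.  8.]
82 [330.6 183.6] [480. -93.   8.]
18 [346.7 175.2] [ 409. -112.    8.]
457 [369.3 231.3] [513. 145.   8.]
```

View pics/a16b.png

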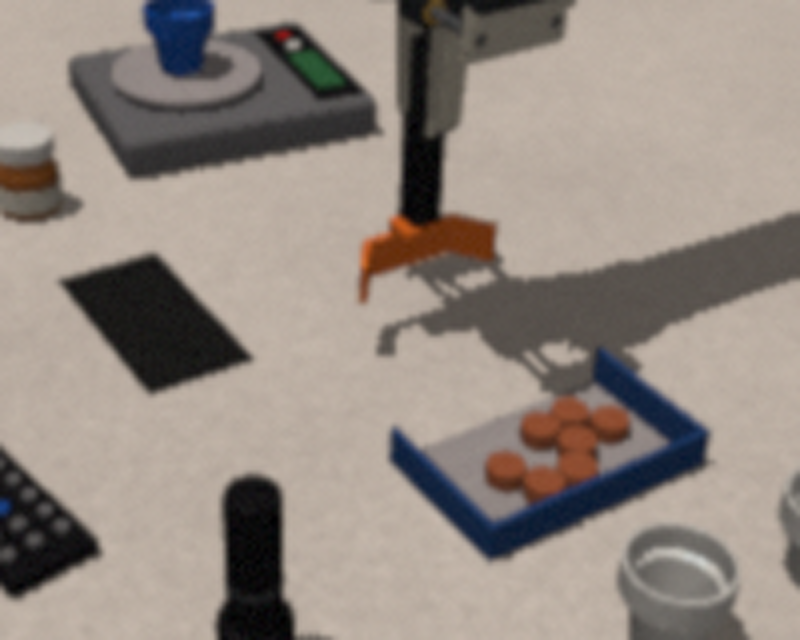

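Emit:
send_rows(
  moves=[
    [0, [0, -90, 158], 1.587],
    [0, [0, -90, 158], 1.587],
    [0, [0, -90, 158], 1.587],
    [0, [0, -90, 158], 1.587],
    [0, [0, -90, 158], 1.587],
  ],
)

```text
t: 12.95
tool_pos: [677.5, -109.8, 132.2]
tool_rot: [-0.142, 1.566, -0.749]
wrist_force: [-0.5, 0.7, -2.1]
gripper_width: 21.6
```

Emit:
send_rows(
  moves=[
    [0, [0, 0, 0], 0.962],
    [0, [0, 0, 0], 0.962],
    [0, [0, 0, 0], 0.962],
    [0, [0, 0, 0], 0.962],
    [0, [0, 0, 0], 0.962],
  ],
)

```text
t: 13.37
tool_pos: [673.2, -105.1, 132.2]
tool_rot: [-2.238, 1.569, 2.817]
wrist_force: [0.2, 0.8, -0.9]
gripper_width: 21.3
```

```bash
python3 - <<'E'
from h import *
print(shift((675,-116,130),np.radians(0)),state()[0]['tool_pos'])
E
```

```text
(array([ 2.2, -1.9, 10.9]), np.float64(0.3427723554003994), np.float64(19.63940929820118)) [ 673.15541914 -105.09286439  132.16315887]
```

Emit:
send_rows(
  moves=[
    [0, [0, -2, 11], 0.343],
    [0, [0, -2, 11], 0.343],
    [0, [0, -2, 11], 0.343],
    [0, [0, -2, 11], 0.343],
    [0, [0, -2, 11], 0.343],
  ],
)

```text
t: 13.78
tool_pos: [675.2, -115.9, 132.4]
tool_rot: [-1.787, 1.57, 2.934]
wrist_force: [-0.3, -0.2, -1.0]
gripper_width: 21.3
```

```bash
python3 - <<'E'
from h import *
c=snap('17')
print(shift((675,-116,88),np.radians(0)),state()[0]['tool_pos'])
im=c['scene']; cv2.imwrite('pics/a17b.png',cv2.resize(im[90:250,190:350,::-1],None,fx=4,fy=4,interpolation=2))
E
```

```text
(array([44.7, -0.3, -0.1]), np.float64(0.008301202550138331), np.float64(0.4756238710061688)) [ 675.28317662 -116.12322005  132.68297602]
```

View pics/a17b.png

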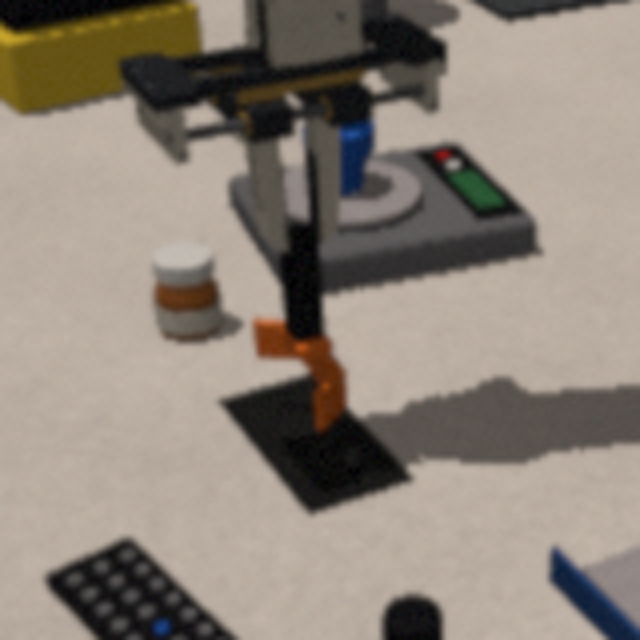

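Emit:
send_rows(
  moves=[
    [0, [20, 0, 0], 0],
    [0, [36, 0, 0], 0],
    [0, [42, 0, 0], 0],
    [0, [45, 0, 0], 0],
    [0, [45, 0, 0], 0],
  ],
)

```text
t: 14.3
tool_pos: [675.6, -116.4, 88.2]
tool_rot: [2.908, 1.57, 1.344]
wrist_force: [-0.1, -0.8, -1.6]
gripper_width: 21.7
```

Emit:
send_rows(
  moves=[
    [0, [0.5, 0, 0], 0],
    [0, [0.5, 0, 0], 0],
    [0.3, [0.5, 0, 0], 0],
    [0.6, [0.5, 0, 0], 0],
    [1, [0.5, 0, 0], 0],
  ],
)

```text
t: 14.72
tool_pos: [676.0, -116.8, 88.2]
tool_rot: [1.263, 1.569, -0.302]
wrist_force: [0.6, 0.4, -0.4]
gripper_width: 36.8
```

Emit:
send_rows(
  moves=[
    [1, [0, 0, 0], 0],
    [1, [0, 0, 0], 0],
    [1, [0, 0, 0], 0],
    [1, [0, 0, 0], 0],
    [1, [0, 0, 0], 0],
  ],
)

```text
t: 15.13
tool_pos: [675.5, -116.5, 87.6]
tool_rot: [0.1, 1.571, -1.465]
wrist_force: [1.5, -0.5, -0.2]
gripper_width: 70.2
```

```bash
python3 - <<'E'
from h import *
c=snap('18')
print(shift((675,-116,88),np.radians(0)),state()[0]['tool_pos'],state()[0]['gripper_width'])
im=c['scene']; cv2.imwrite('pics/a18b.png',cv2.resize(im[90:250,190:350,::-1],None,fx=4,fy=4,interpolation=2))
E
```

```text
(array([-0.5, -0.4, -0.6]), np.float64(0.0060120749893664005), np.float64(0.3444665230068419)) [ 675.44340104 -116.57814379   87.50186472] 78.12687589480478
```

View pics/a18b.png

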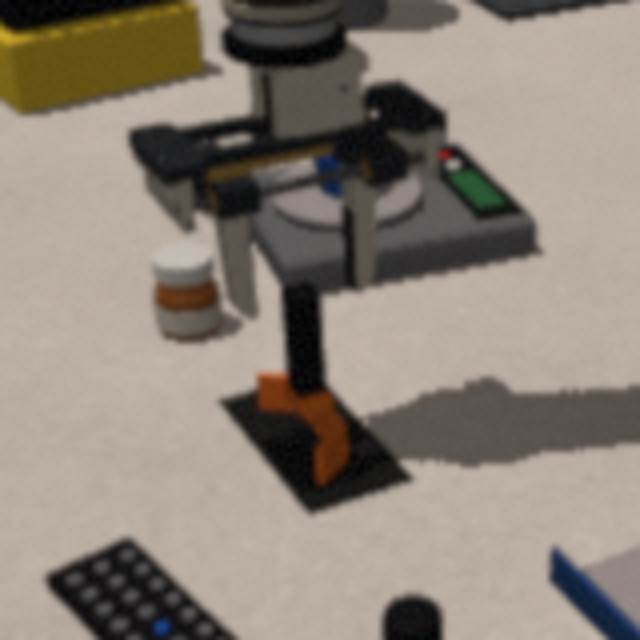

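Emit:
send_rows(
  moves=[
    [1, [-35, 0, 0], 0],
    [1, [-70, 0, 0], 0],
    [1, [-100, 0, 0], 0],
    [1, [-110, 0, 0], 0],
    [1, [-110, 0, 0], 0],
  ],
)

```text
t: 15.65
tool_pos: [677.5, -117.4, 201.3]
tool_rot: [1.349, 1.563, -0.215]
wrist_force: [-0.3, -0.3, -0.1]
gripper_width: 92.9
```

```bash
python3 - <<'E'
from h import *
T=lambda x,y:(130+(x+.5)/5-.5,180+(y+.5)/5-.5)
S=lambda x,y:(370+(x+.5)/5.4-.5,225+(y+.5)/5.4-.5)
for n,s,t in(('c0',(374,418),(99,148)),('c1',(159,196),(338.5,163)),('c2',(375,109),(313.5,398.5))):
    print(n,tri(S(*s),T(*t)),onz('top',T(*t),58).round(1),onz('scene',S(*s),58).round(1))
B=(430+343.5/5.4-.5,190+216.5/5.4-.5); print('base',onz('top',B,106).round(1))
im=np.load('pics/scene0.npy'); cv2.imwrite('pics/b.png',cv2.resize(im[100:170,240:330,::-1],None,fx=8,fy=8,interpolation=3))
# balance pan centre from zoom: left 140 right 432 top 87 bottom 388
print('pan',onz('top',(430+286.5/5.4-.5,190+238/5.4-.5),48).round(1))
print(manip.get_obs()['tool_pos'])
E
```

```text
c0 (array([558.77623508, 412.55926582,  51.73349239]), np.float64(0.8157378806549382)) [558.1 409.7  58. ] [563.4 415.9  58. ]
c1 (array([553.85653584, 294.79622533,  53.6771652 ]), np.float64(0.5718073449859772)) [553.5 293.4  58. ] [557.1 298.1  58. ]
c2 (array([441.39914817, 298.7830996 ,  53.50366339]), np.float64(0.31143850006577617)) [441.4 297.4  58. ] [445.9 302.1  58. ]
base [ 521.1 -396.8  106. ]
pan [ 517.5 -394.4   48. ]
[ 677.46982924 -117.37204073  201.31949596]
```

View pics/b.png

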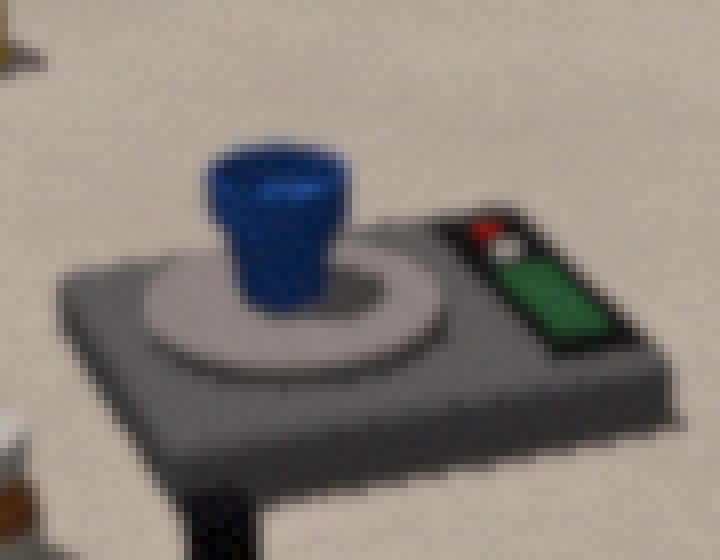

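```bash
python3 - <<'E'
from h import *
c=snap('19')
o,M=state();print(o['tool_pos'],o['gripper_width'],M.round(3))
im=c['scene']; cv2.imwrite('pics/a19.png',cv2.resize(im[60:220,180:340,::-1],None,fx=5,fy=5,interpolation=3)[:600])
E
```

```text
[ 674.74679313 -116.25081467  196.3787422 ] 93.19346609176831 [[-0.002  1.     0.006]
 [ 0.001  0.006 -1.   ]
 [-1.    -0.002 -0.001]]
```

View pics/a19.png

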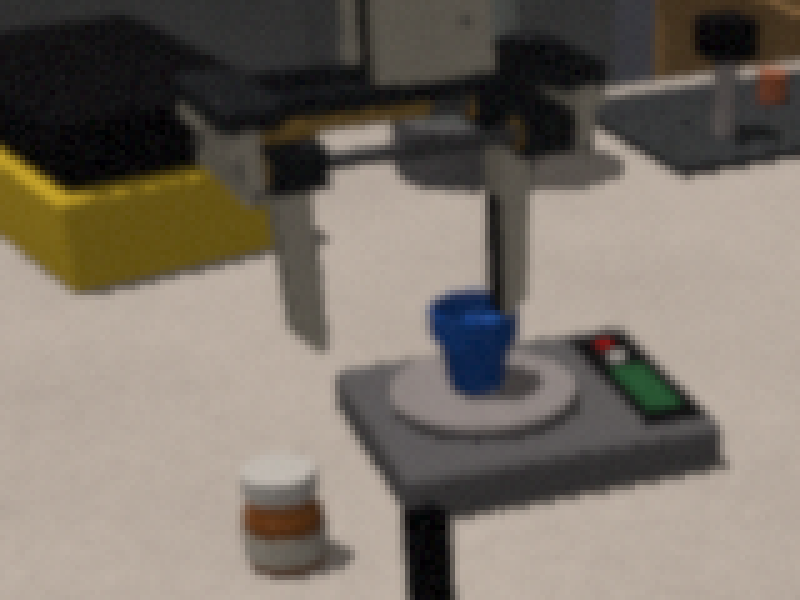

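```bash
python3 - <<'E'
from h import *
o,M=state();P=o['tool_pos']
for s in(1,-1):
    for up in (0,10,20,30):
        print(s,up,proj('scene',P+M[:,1]*s*50+[0,0,up]).round(1))
def onplane(uv,yw):
    a,d=ray('scene',uv); return a+d*(yw-a[1])/d[1]
for p in((312,350),(512,315)): print(onplane((180+p[0]/5-.4,60+p[1]/5-.4),P[1]-0).round(1))
E
```

```text
1 0 [245.5 140.1]
1 10 [245.2 136.4]
1 20 [244.8 132.7]
1 30 [244.4 128.9]
-1 0 [281.8 132.3]
-1 10 [281.7 128.8]
-1 20 [281.6 125.1]
-1 30 [281.4 121.5]
[ 730.9 -116.3  225.6]
[ 623.4 -116.3  223.3]
```

Emit:
send_rows(
  moves=[
    [0.66, [0, 0, 0], 0],
    [0.66, [0, 0, 0], 0],
    [0.66, [0, 0, 0], 0],
    [0.66, [0, 0, 0], 0],
    [0.66, [0, 0, 0], 0],
  ],
)

```text
t: 16.17
tool_pos: [675.2, -116.5, 196.8]
tool_rot: [-1.656, 1.569, 3.063]
wrist_force: [0.2, -0.3, 0.0]
gripper_width: 64.5
```

```bash
python3 - <<'E'
from h import *
c=snap('20')
o,M=state();print(o['tool_pos'],o['gripper_width'])
im=c['scene']; cv2.imwrite('pics/a20.png',cv2.resize(im[60:180,200:340,::-1],None,fx=5,fy=5,interpolation=3)[:600])
E
```

```text
[ 675.41533186 -116.5643606   197.23040003] 62.163859758395986
```

Emit:
send_rows(
  moves=[
    [0, [0, 0, 0], 0],
    [0, [0, 0, 0], 0],
    [0, [0, 0, 0], 0],
    [0, [0, 0, 0], 0],
    [0, [0, 0, 0], 0],
  ],
)

```text
t: 16.68
tool_pos: [675.5, -116.5, 197.6]
tool_rot: [0.867, 1.571, -0.697]
wrist_force: [0.1, -0.3, -0.1]
gripper_width: 32.8
```

Emit:
send_rows(
  moves=[
    [0, [0, 0, 0], 0],
    [0, [0, 0, 0], 0],
    [0, [0, 0, 0], 0],
    [0, [0, 0, 0], 0],
    [0, [0, 0, 0], 0],
  ],
)

```text
t: 17.1
tool_pos: [675.5, -116.6, 197.6]
tool_rot: [-0.783, 1.571, -2.348]
wrist_force: [-0.4, -0.2, 0.5]
gripper_width: 1.6
```

```bash
python3 - <<'E'
from h import *
c=snap('21')
o,M=state();print(o['tool_pos'],o['gripper_width'])
im=c['scene']; cv2.imwrite('pics/a21.png',cv2.resize(im[60:180,200:340,::-1],None,fx=5,fy=5,interpolation=3)[:600])
print(proj('scene',o['tool_pos']))
E
```

```text
[ 675.50495651 -116.58398624  197.57417283] 0.6967378093691793
[263.75096695 135.70812527]
```

View pics/a20.png

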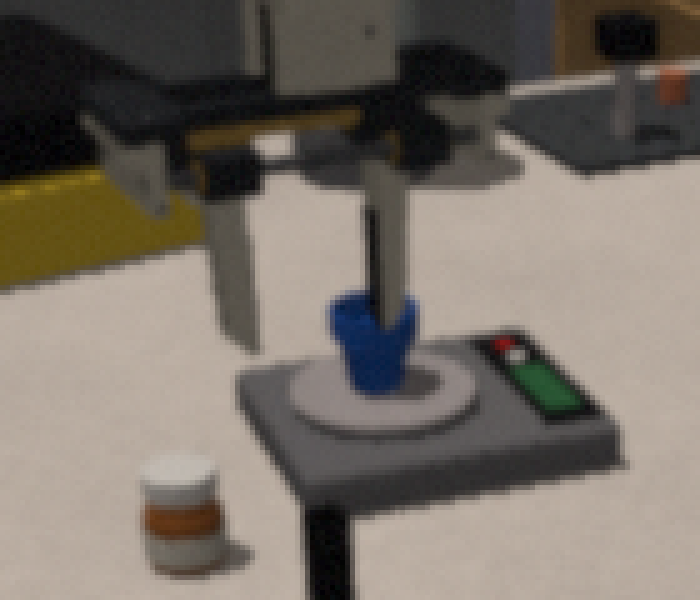

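View pics/a21.png

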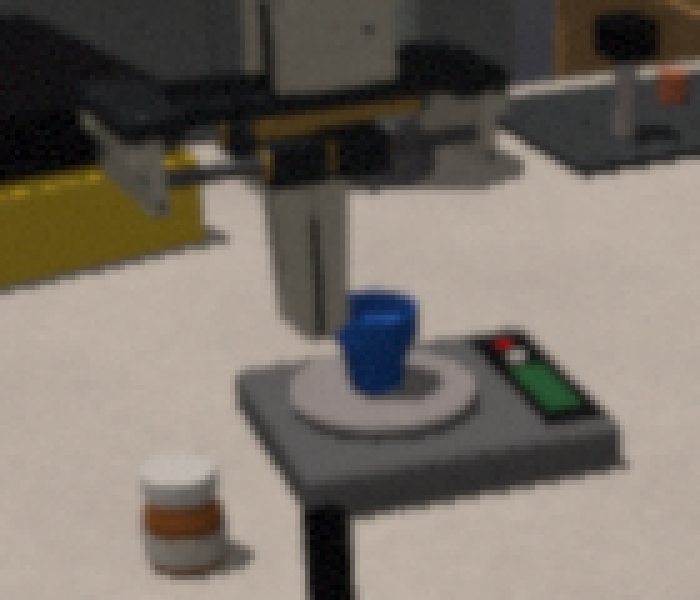

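```bash
python3 - <<'E'
from h import *
print(proj('scene',[669.6+13,-114,125.6]),proj('scene',[669.6-13,-114,125.6]),proj('scene',[669.6,-117,152.6]))
im=np.load('pics/scene5.npy');a=cv2.resize(im[130:180,240:300,::-1],None,fx=10,fy=10,interpolation=3)
cv2.imwrite('pics/a5z.png',a)
im=np.load('pics/scene21.npy');a=cv2.resize(im[90:140,240:300,::-1],None,fx=10,fy=10,interpolation=3)
cv2.imwrite('pics/a21z.png',a)
E
```

```text
[263.33208028 161.60735823] [272.35090645 159.42041964] [266.83689175 150.96210818]
```

View pics/a5z.png

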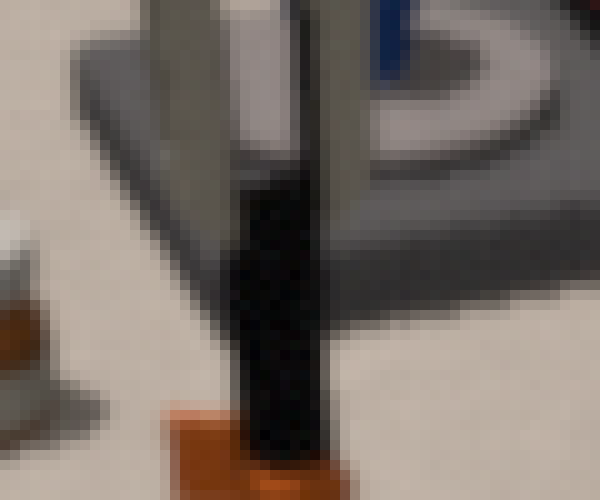

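View pics/a21z.png

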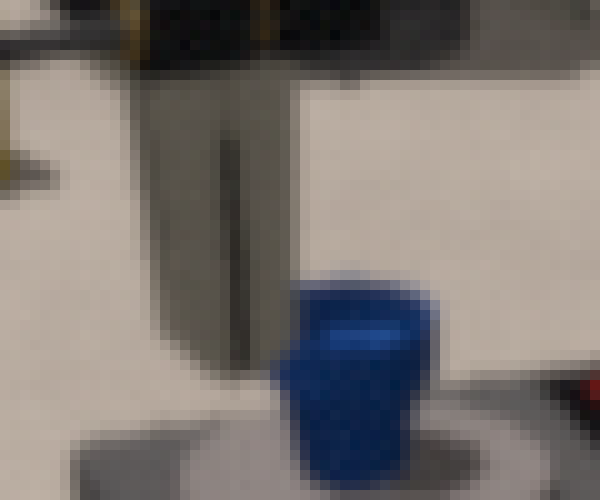

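Emit:
send_rows(
  moves=[
    [1, [0, -121, -410], 0],
    [1, [0, -121, -410], 0],
    [1, [0, -121, -410], 0],
    [1, [0, -121, -410], 0],
    [1, [0, -121, -410], 0],
  ],
)

```text
t: 17.62
tool_pos: [614.6, 84.6, 197.7]
tool_rot: [2.231, 1.57, 0.666]
wrist_force: [0.7, -0.0, -0.4]
gripper_width: 29.5
```

Emit:
send_rows(
  moves=[
    [1, [0, -62, -210], 0],
    [1, [0, -62, -210], 0],
    [1, [0, -62, -210], 0],
    [1, [0, -62, -210], 0],
    [1, [0, -62, -210], 0],
  ],
)

```text
t: 18.03
tool_pos: [554.3, 284.2, 197.9]
tool_rot: [2.175, 1.57, 0.61]
wrist_force: [0.4, -0.8, 0.2]
gripper_width: 62.4
```

```bash
python3 - <<'E'
from h import *
print(shift((554,294,120),0),state()[0]['tool_pos'])
E
```

```text
(array([77.9, -0.3, -9.7]), np.float64(0.0059424715998313005), np.float64(0.34047854254667687)) [554.3073427  284.23774756 197.8641103 ]
```

Emit:
send_rows(
  moves=[
    [1, [0, 0, 0], 0],
    [1, [0, 0, 0], 0],
    [1, [0, 0, 0], 0],
    [1, [0, 0, 0], 0],
    [1, [0, 0, 0], 0],
  ],
)

```text
t: 18.45
tool_pos: [556.1, 280.0, 197.8]
tool_rot: [0.606, 1.57, -0.962]
wrist_force: [-0.4, -0.2, -0.3]
gripper_width: 91.5
```

```bash
python3 - <<'E'
from h import *
print(shift((554,294,90),0),state()[0]['tool_pos'],state()[0]['gripper_width'])
E
```

```text
(array([107.8,  -2.2, -14.1]), np.float64(0.0022923211262444454), np.float64(0.13134032582247418)) [556.11109129 279.97437558 197.79146714] 91.53799057614867
```

Emit:
send_rows(
  moves=[
    [1, [0, -2, -14], 0],
    [1, [35, -2, -14], 0],
    [1, [70, -2, -14], 0],
    [1, [100, -2, -14], 0],
    [1, [108, -2, -14], 0],
  ],
)

```text
t: 18.87
tool_pos: [549.5, 295.6, 84.5]
tool_rot: [-1.178, 1.561, -2.743]
wrist_force: [-1.4, -0.1, -0.3]
gripper_width: 92.8
```

Emit:
send_rows(
  moves=[
    [1, [0, 0, 0], 0],
    [1, [0, 0, 0], 0],
    [1, [0, 0, 0], 0],
  ],
)

```text
t: 19.12
tool_pos: [554.9, 297.0, 91.8]
tool_rot: [2.025, 1.566, 0.46]
wrist_force: [-0.3, -0.1, 0.3]
gripper_width: 92.8
```

```bash
python3 - <<'E'
from h import *
c=snap('22')
o,M=state();print(o['tool_pos'],o['gripper_width'])
for s in (1,-1):print(proj('scene',o['tool_pos']+M[:,1]*s*50))
im=c['scene']; cv2.imwrite('pics/a22.png',cv2.resize(im[190:310,340:480,::-1],None,fx=5,fy=5,interpolation=3)[:600])
E
```

```text
[554.63848139 296.97860216  91.8421872 ] 93.06778399295723
[382.81208387 256.33335777]
[420.19444925 240.24666164]
```

View pics/a22.png

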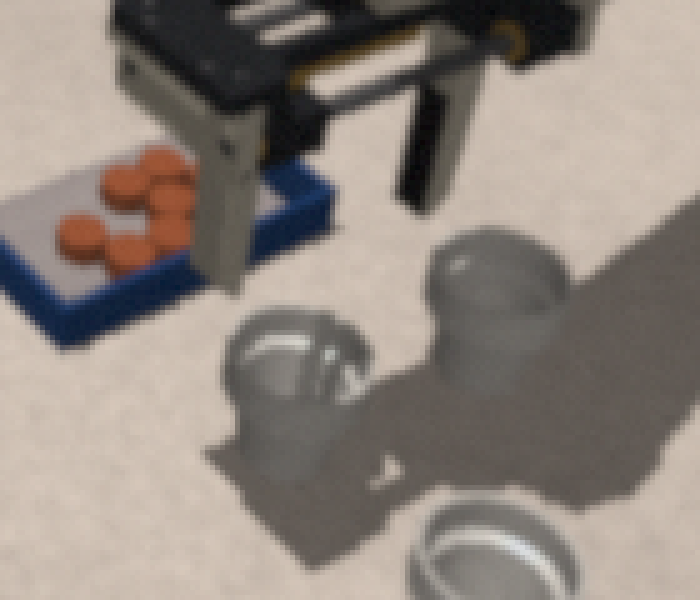

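View pics/top22.png

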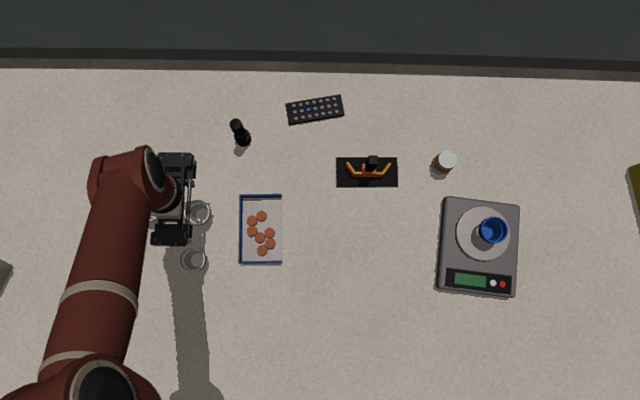

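```bash
python3 - <<'E'
from h import *
im=np.load('pics/top22.npy'); cv2.imwrite('pics/t22.png',cv2.resize(im[140:290,100:250,::-1],None,fx=4,fy=4,interpolation=3))
P=np.array([554.6,297,91.8])
for up in(0,20,84,110): print(up,proj('scene',P+[0,0,up]).round(1),proj('top',P+[0,0,up]).round(1),(proj('top',P+[0,0,up])-[100,140])*4)
E
```

```text
0 [402.1 248.1] [191.8 209.6] [367.28770987 278.33100981]
20 [403.6 240.6] [189.3 208.3] [357.29736803 273.06135195]
84 [408.7 215.2] [180.6 203.7] [322.47281578 254.684264  ]
110 [411.  204.1] [176.7 201.6] [306.93371705 246.48018026]
```

View pics/t22.png

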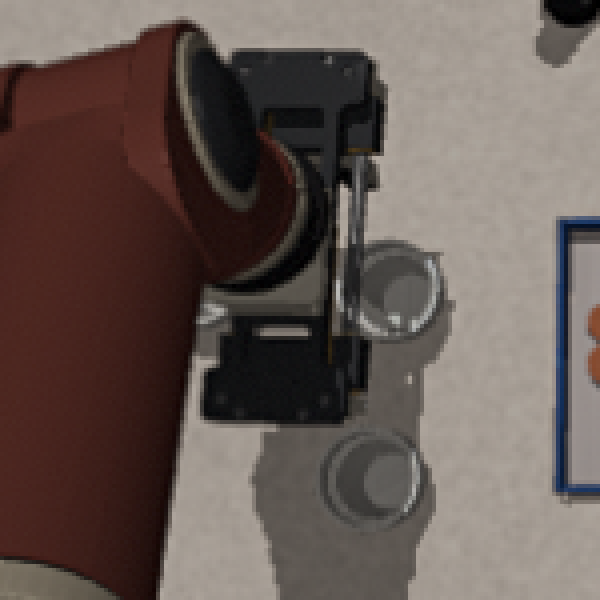

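Emit:
send_rows(
  moves=[
    [1, [15, 0.5, 2.5], 0],
    [1, [30, 0.5, 2.5], 0],
    [1, [42, 0.5, 2.5], 0],
    [1, [50, 0.5, 2.5], 0],
    [1, [50, 0.5, 2.5], 0],
  ],
)

```text
t: 19.63
tool_pos: [552.5, 293.6, 38.3]
tool_rot: [-1.182, 1.568, -2.746]
wrist_force: [-0.5, -0.8, -0.0]
gripper_width: 93.0
```

Emit:
send_rows(
  moves=[
    [1, [0, 0, 0], 0],
    [1, [0, 0, 0], 0],
  ],
)

```text
t: 19.8
tool_pos: [554.2, 294.2, 40.3]
tool_rot: [2.024, 1.569, 0.46]
wrist_force: [0.8, -0.2, -0.1]
gripper_width: 93.0
```

```bash
python3 - <<'E'
from h import *
c=snap('23')
o,M=state();print(o['tool_pos'],o['gripper_width'])
for s in (1,-1):print((proj('scene',o['tool_pos']+M[:,1]*s*50)-[340,190])*5)
im=c['scene']; cv2.imwrite('pics/a23.png',cv2.resize(im[190:310,340:480,::-1],None,fx=5,fy=5,interpolation=3)[:600])
E
```

```text
[554.23778529 294.13855083  40.47401849] 92.61372324054982
[195.39814906 418.74739773]
[376.06051589 336.24721771]
```

View pics/a23.png

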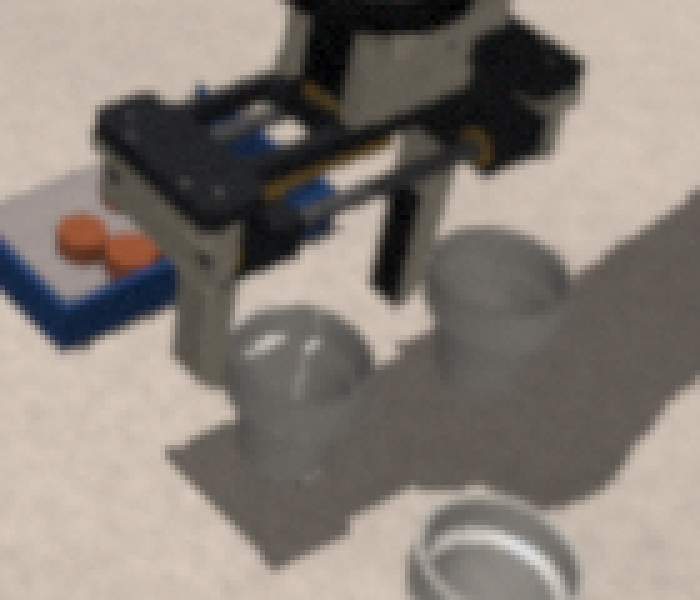

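Emit:
send_rows(
  moves=[
    [1, [8, -0.5, 0], 0],
    [1, [15, -0.5, 0], 0],
    [0.5, [18, -0.5, 0], 0],
    [0.3, [18, -0.5, 0], 0],
    [0.3, [18, -0.5, 0], 0],
  ],
  force=15,
)

```text
t: 20.32
tool_pos: [552.7, 293.6, 21.0]
tool_rot: [-1.031, 1.57, -2.596]
wrist_force: [0.1, -0.1, 0.3]
gripper_width: 77.7
```

Emit:
send_rows(
  moves=[
    [0.3, [0, 0, 0], 0],
    [0.3, [0, 0, 0], 0],
    [0.3, [0, 0, 0], 0],
    [0.3, [0, 0, 0], 0],
    [0.3, [0, 0, 0], 0],
  ],
)

```text
t: 20.73
tool_pos: [553.2, 293.9, 21.7]
tool_rot: [1.949, 1.57, 0.384]
wrist_force: [-0.4, 0.3, 0.4]
gripper_width: 62.1
```

```bash
python3 - <<'E'
from h import *
c=snap('24')
o,M=state();print(o['tool_pos'],o['gripper_width'],o['wrist_force'])
im=c['scene']; cv2.imwrite('pics/a24.png',cv2.resize(im[190:310,340:480,::-1],None,fx=5,fy=5,interpolation=3)[:600])
E
```

```text
[553.25866647 293.90524462  21.75308641] 62.23756851491209 [-0.26212112 -0.49019809  0.04452867]
```

View pics/a24.png

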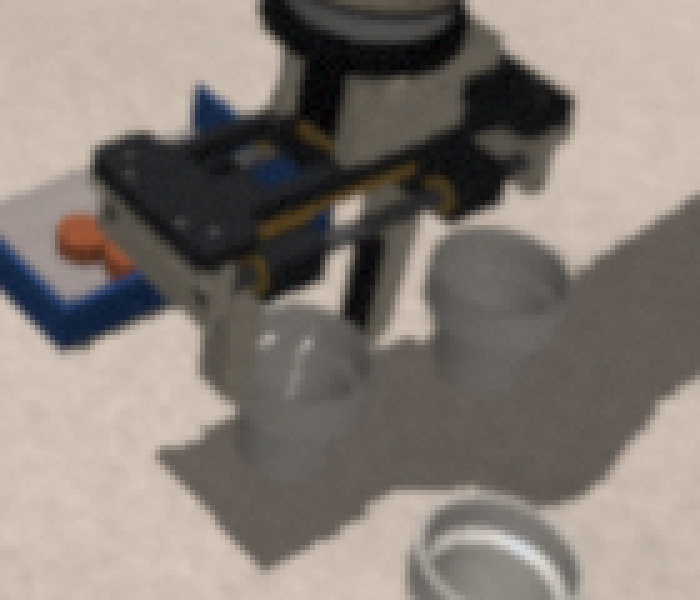

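Emit:
send_rows(
  moves=[
    [0.3, [-10, 0, 0], 0],
    [0.3, [-40, 0, 0], 0],
    [0.3, [-80, 0, 0], 0],
    [0.3, [-120, 0, 0], 0],
    [0.3, [-145, 0, 0], 0],
  ],
)

```text
t: 21.25
tool_pos: [554.7, 294.2, 171.6]
tool_rot: [2.019, 1.565, 0.454]
wrist_force: [0.9, -0.9, 0.1]
gripper_width: 62.3
```

```bash
python3 - <<'E'
from h import *
c=snap('25')
o,M=state();print(o['tool_pos'],o['gripper_width'],o['wrist_force'],shift((520.5,-396.5,167),0))
im=c['scene']; cv2.imwrite('pics/a25.png',cv2.resize(im[150:310,340:480,::-1],None,fx=4,fy=4,interpolation=3)[:600])
E
```

```text
[556.61039318 294.95551192 173.1155219 ] 62.37860386624606 [ 0.33260641 -0.66217986  0.56240618] (array([  1.9, -40.2, 691.3]), np.float64(0.005805346763770203), np.float64(0.3326218681739511))
```

View pics/a25.png

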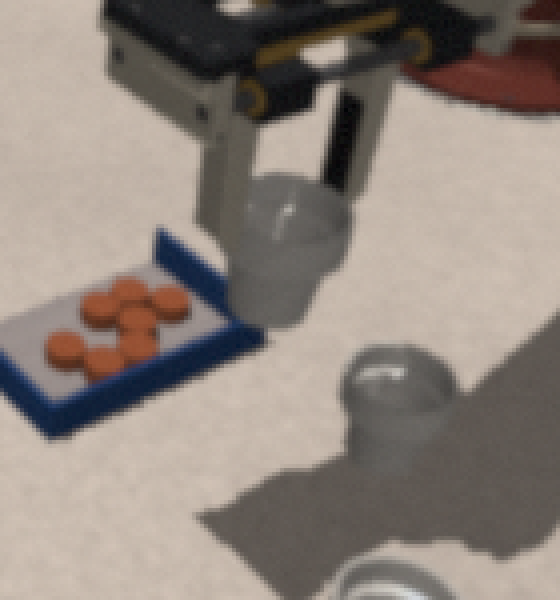

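Emit:
send_rows(
  moves=[
    [0.3, [0, -40, 691], 0],
    [0.3, [0, -40, 691], 0],
    [0.3, [0, -40, 691], 0],
    [0.3, [0, -40, 691], 0],
    [0.3, [0, -40, 691], 0],
  ],
)

```text
t: 21.77
tool_pos: [540.9, 84.0, 166.1]
tool_rot: [-1.423, 1.569, -2.987]
wrist_force: [1.1, -0.4, -0.9]
gripper_width: 62.0
```

Emit:
send_rows(
  moves=[
    [0.3, [0, -28, 483], 0],
    [0.3, [0, -28, 483], 0],
    [0.3, [0, -28, 483], 0],
    [0.3, [0, -28, 483], 0],
    [0.3, [0, -28, 483], 0],
  ],
)

```text
t: 22.18
tool_pos: [530.2, -123.8, 166.1]
tool_rot: [-1.957, 1.569, 2.762]
wrist_force: [0.5, -0.8, 0.3]
gripper_width: 62.2
```

```bash
python3 - <<'E'
from h import *
o,M=state();print(o['tool_pos'],o['gripper_width'],o['wrist_force'],shift((520.5,-396.5,172),0))
E
```

```text
[ 530.22486263 -123.84714154  166.13926831] 62.242104323938584 [ 0.54636105 -0.83847436  0.31554558] (array([ -6. , -11.4, 272.6]), np.float64(0.006201750376653159), np.float64(0.35533412217589283))
```

Emit:
send_rows(
  moves=[
    [0.3, [0, -2, 41], 0],
    [0.3, [0, -4, 82], 0],
    [0.3, [0, -6, 123], 0],
    [0.3, [0, -8, 160], 0],
    [0.3, [0, -10, 190], 0],
  ],
)

```text
t: 22.6
tool_pos: [520.8, -315.8, 166.0]
tool_rot: [-1.172, 1.569, -2.74]
wrist_force: [0.1, 0.4, -0.6]
gripper_width: 62.5
```

Emit:
send_rows(
  moves=[
    [0.3, [0, 0, 25], 0],
    [0.3, [0, 0, 45], 0],
    [0.3, [0, 0, 60], 0],
    [0.3, [0, 0, 70], 0],
    [0.3, [0, 0, 75], 0],
  ],
)

```text
t: 23.02
tool_pos: [521.9, -388.6, 165.8]
tool_rot: [-1.708, 1.569, 3.008]
wrist_force: [0.4, 0.2, -0.1]
gripper_width: 62.6
```

```bash
python3 - <<'E'
from h import *
c=snap('26')
o,M=state();print(o['tool_pos'],o['gripper_width'],o['wrist_force'],shift((520.5,-396.5,97.7),0))
im=c['scene']; cv2.imwrite('pics/a26.png',cv2.resize(im[60:180,200:340,::-1],None,fx=5,fy=5,interpolation=3)[:600])
E
```

```text
[ 522.54793174 -387.39783123  166.02927567] 62.50177684345762 [ 0.12279334 -0.31115002 -0.99504866] (array([68.3, -2. ,  9.1]), np.float64(0.005253497091545434), np.float64(0.30100321102981337))
```

View pics/a26.png

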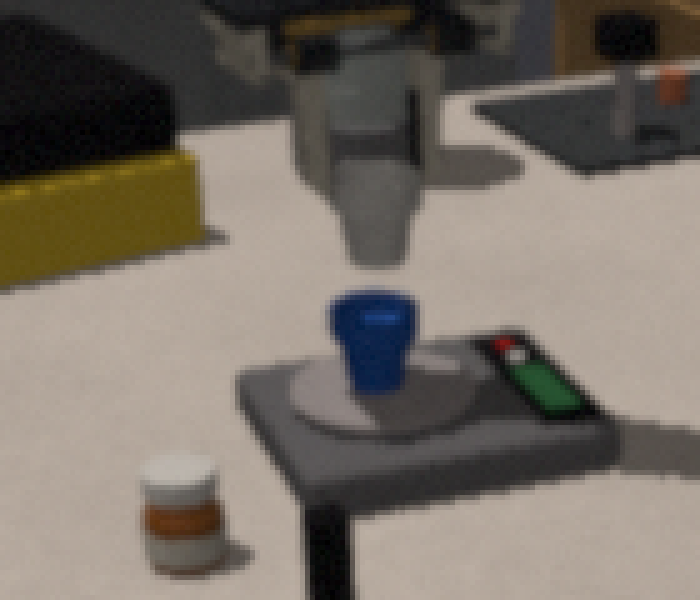

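View pics/top26.png

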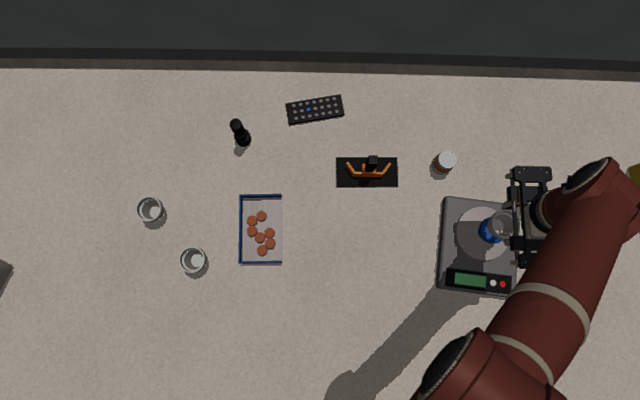

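```bash
python3 - <<'E'
from h import *
print(proj('scene',(522.5,-387.4,144)),onz('scene',(275,111.2),144))
im=np.load('pics/top26.npy'); cv2.imwrite('pics/t26.png',cv2.resize(im[185:265,460:540,::-1],None,fx=8,fy=8,interpolation=3)[:600])
print((proj('top',(522.5,-387.4,202))-[460,185]+.5)*8)
E
```

```text
[275.21559725 111.09087929] [ 523.55330879 -386.81906374  144.        ]
[381.31473677 315.69508626]
```

View pics/t26.png

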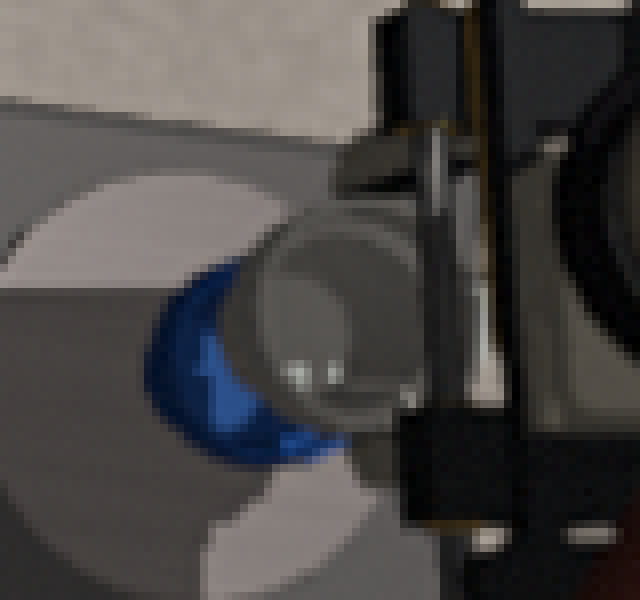

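Emit:
send_rows(
  moves=[
    [0.3, [5, -2, 5], 0],
    [0.3, [15, -2, 9], 0],
    [0.3, [25, -2, 9], 0],
    [0.3, [33, -2, 9], 0],
    [0.3, [33, -2, 9], 0],
  ],
)

```text
t: 23.53
tool_pos: [519.9, -394.3, 130.5]
tool_rot: [-2.321, 1.565, 2.398]
wrist_force: [-0.1, -0.1, -0.8]
gripper_width: 62.4
```

```bash
python3 - <<'E'
from h import *
c=snap('27')
o,M=state();print(o['tool_pos'],o['gripper_width'],o['wrist_force'],shift((520.5,-396.5,92),0))
im=c['scene'];a=cv2.resize(im[90:150,240:310,::-1],None,fx=6,fy=6,interpolation=3)
im=c['top'];b=cv2.resize(im[200:260,460:530,::-1],None,fx=6,fy=6,interpolation=3)
cv2.imwrite('pics/a27.png',np.hstack([a,b])[:,:800])
E
```

```text
[ 521.02612206 -395.54373352  132.71099786] 62.320695308068956 [-0.35278044  0.56020525 -0.81738004] (array([40.7, -0.5,  1. ]), np.float64(0.006617206915671581), np.float64(0.37913802843275646))
```

View pics/a27.png

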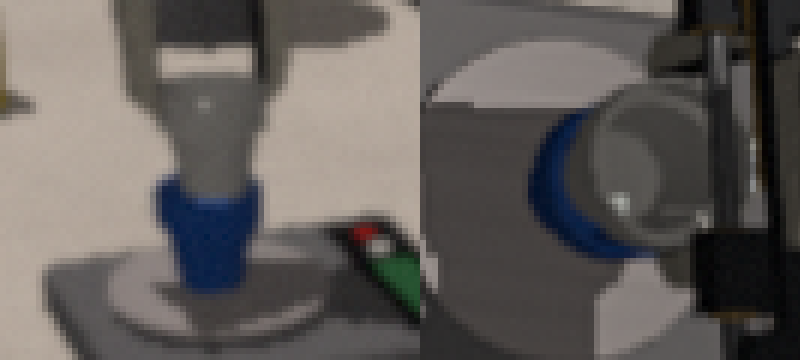

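Emit:
send_rows(
  moves=[
    [0.3, [8, 0.5, 1], 0],
    [0.3, [16, 0.5, 1], 0],
    [0.3, [24, 0.5, 1], 0],
    [0.3, [32, 0.5, 1], 0],
    [0.3, [38, 0.5, 1], 0],
  ],
)

```text
t: 24.05
tool_pos: [521.7, -398.3, 95.2]
tool_rot: [0.248, 1.569, -1.316]
wrist_force: [0.8, -1.7, 1.4]
gripper_width: 62.3
```

Emit:
send_rows(
  moves=[
    [0.3, [2, 0, 0], 0],
    [0.3, [3, 0, 0], 0],
  ],
)

```text
t: 24.22
tool_pos: [521.3, -398.1, 92.2]
tool_rot: [-0.469, 1.57, -2.034]
wrist_force: [-0.1, -1.9, 2.8]
gripper_width: 62.3
```

```bash
python3 - <<'E'
from h import *
c=snap('28')
o,M=state();print(o['tool_pos'],o['gripper_width'],o['wrist_force'])
im=c['scene'];a=cv2.resize(im[90:150,240:310,::-1],None,fx=6,fy=6,interpolation=3)
im=c['top'];b=cv2.resize(im[200:260,460:530,::-1],None,fx=6,fy=6,interpolation=3)
cv2.imwrite('pics/a28.png',np.hstack([a,b])[:,:800])
E
```

```text
[ 521.32665292 -397.21215519   92.27674174] 62.206698431214846 [-0.0498136   0.21258257 -0.0016651 ]
```

View pics/a28.png

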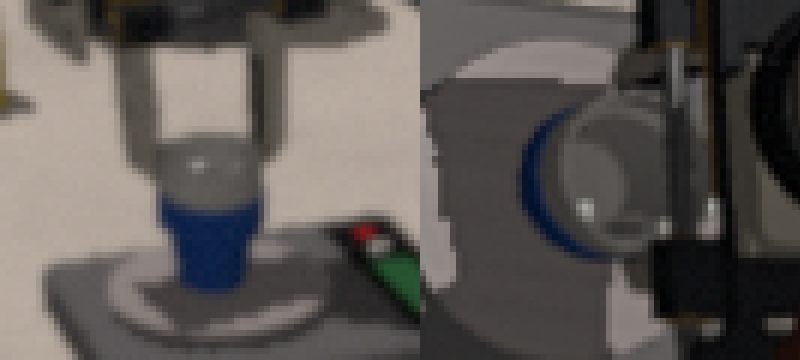

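Emit:
send_rows(
  moves=[
    [0.3, [1.5, 0, 0], 0],
    [0.3, [3, 0, 0], 0],
    [0.3, [3, 0, 0], 0],
  ],
)

```text
t: 24.57
tool_pos: [521.5, -397.1, 89.4]
tool_rot: [-2.462, 1.57, 2.257]
wrist_force: [-0.5, -0.9, -0.3]
gripper_width: 62.1
```

Emit:
send_rows(
  moves=[
    [0.75, [0, 0, 0], 0],
    [0.8, [0, 0, 0], 0],
    [0.9, [0, 0, 0], 0],
    [1, [0, 0, 0], 0],
    [1, [0, 0, 0], 0],
  ],
)

```text
t: 24.98
tool_pos: [521.7, -397.2, 89.6]
tool_rot: [2.91, 1.571, 1.346]
wrist_force: [0.5, 0.5, -0.1]
gripper_width: 89.5
```

Emit:
send_rows(
  moves=[
    [1, [-5, 0, 0], 0],
    [1, [-25, 0, 0], 0],
    [1, [-60, 0, 0], 0],
    [1, [-90, 0, 0], 0],
    [1, [-95, 0, 0], 0],
  ],
)

```text
t: 25.4
tool_pos: [524.1, -400.2, 191.3]
tool_rot: [0.864, 1.559, -0.701]
wrist_force: [-0.1, -1.0, 0.8]
gripper_width: 92.9
```

```bash
python3 - <<'E'
from h import *
c=snap('29')
o,M=state();print(o['tool_pos'],o['gripper_width'],o['wrist_force'],shift((441.8,297.5,180),0))
im=c['scene'];a=cv2.resize(im[90:150,240:310,::-1],None,fx=6,fy=6,interpolation=3)
im=c['top'];b=cv2.resize(im[200:260,460:530,::-1],None,fx=6,fy=6,interpolation=3)
cv2.imwrite('pics/a29.png',np.hstack([a,b])[:,:800])
E
```

```text
[ 522.50897715 -398.33361105  187.09582885] 92.98587675518414 [ 0.65238778  0.72965993 -0.19834681] (array([   4.7,  -76.6, -696.3]), np.float64(0.00596210269471964), np.float64(0.3416033214310079))
```

View pics/a29.png

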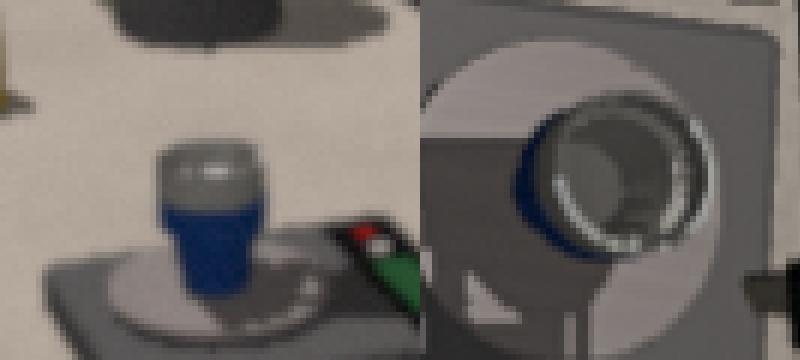

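Emit:
send_rows(
  moves=[
    [1, [0, -76, -696], 0],
    [1, [0, -76, -696], 0],
    [1, [0, -76, -696], 0],
    [1, [0, -76, -696], 0],
    [1, [0, -76, -696], 0],
  ],
)

```text
t: 25.92
tool_pos: [496.0, -187.8, 182.8]
tool_rot: [-1.982, 1.567, 2.736]
wrist_force: [0.2, 0.4, -0.0]
gripper_width: 92.9
```

Emit:
send_rows(
  moves=[
    [1, [0, -54, -490], 0],
    [1, [0, -54, -490], 0],
    [1, [0, -54, -490], 0],
    [1, [0, -54, -490], 0],
    [1, [0, -54, -490], 0],
  ],
)

```text
t: 26.33
tool_pos: [471.7, 18.6, 183.2]
tool_rot: [-1.524, 1.568, -3.089]
wrist_force: [0.9, 0.5, -0.2]
gripper_width: 93.1
```

Emit:
send_rows(
  moves=[
    [1, [0, -5, -41], 0],
    [1, [0, -9, -82], 0],
    [1, [0, -14, -123], 0],
    [1, [0, -19, -164], 0],
    [1, [0, -22, -195], 0],
  ],
)

```text
t: 26.75
tool_pos: [447.8, 215.2, 183.0]
tool_rot: [-1.567, 1.567, -3.127]
wrist_force: [-0.6, -0.9, 0.9]
gripper_width: 92.8
```

```bash
python3 - <<'E'
from h import *
im=np.load('pics/top29.npy'); cv2.imwrite('pics/t29.png',cv2.resize(im[190:280,130:220,::-1],None,fx=6.5,fy=6.5,interpolation=3))
o,M=state();print(o['tool_pos'],o['gripper_width'],shift((441.8,297.5,180),0))
E
```

```text
[447.83675439 215.20834005 183.01321531] 92.84733393542025 (array([  3. ,  -5.2, -82.3]), np.float64(0.010116322049008364), np.float64(0.5796225576033223))
```

View pics/t29.png

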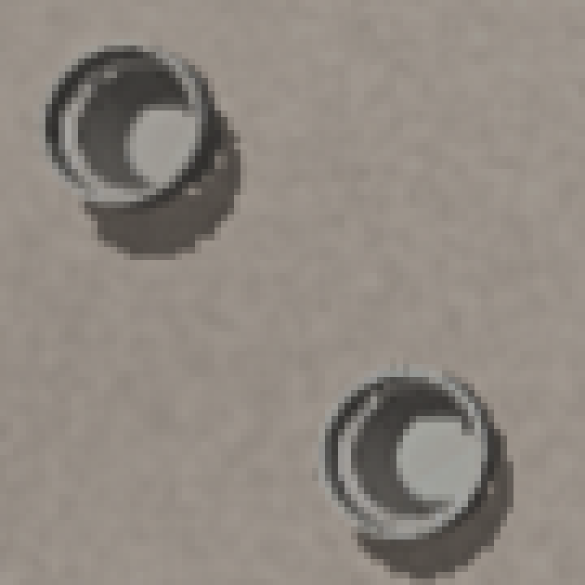

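Emit:
send_rows(
  moves=[
    [1, [0, -2, -32], 0],
    [1, [0, -4, -57], 0],
    [1, [0, -5, -73], 0],
    [1, [0, -5, -80], 0],
    [1, [0, -5, -82], 0],
  ],
)

```text
t: 27.17
tool_pos: [443.7, 294.4, 183.1]
tool_rot: [-1.055, 1.568, -2.617]
wrist_force: [-0.6, 0.6, 0.5]
gripper_width: 93.0
```

```bash
python3 - <<'E'
from h import *
print(onz('top',(149.3,209.0),58),onz('top',(192.3,259.4),58))
manip.camera('top');manip.camera('top')
o,M=state();print(o['tool_pos'],shift((441.8,297.5,21.7),0))
E
```

```text
[558.6213199  410.03674638  58.        ] [441.13844101 297.3560882   58.        ]
[444.73376263 292.09212339 183.73205243] (array([162. ,  -2.7,  -5.7]), np.float64(0.005125707775204713), np.float64(0.29368142253661533))
```

Emit:
send_rows(
  moves=[
    [1, [25, -3, -5], 0],
    [1, [60, -3, -5], 0],
    [1, [90, -3, -5], 0],
    [1, [100, -3, -5], 0],
    [1, [100, -3, -5], 0],
  ],
)

```text
t: 27.68
tool_pos: [440.6, 295.5, 82.3]
tool_rot: [-0.84, 1.564, -2.407]
wrist_force: [-0.1, -1.0, 0.2]
gripper_width: 93.2
```

Emit:
send_rows(
  moves=[
    [1, [0, 0, 0], 0],
    [1, [0, 0, 0], 0],
    [1, [0, 0, 0], 0],
  ],
)

```text
t: 27.93
tool_pos: [443.5, 298.8, 86.4]
tool_rot: [2.16, 1.567, 0.595]
wrist_force: [-0.1, -0.7, -0.3]
gripper_width: 92.9
```

```bash
python3 - <<'E'
from h import *
o,M=state();print(o['tool_pos'],shift((441.5,297.5,21.7),0))
E
```

```text
[443.45209837 298.80294353  86.37401964] (array([64.7, -2.2,  1.4]), np.float64(0.005364340573489557), np.float64(0.3073540747317505))
```

Emit:
send_rows(
  moves=[
    [1, [20, -1.5, 1], 0],
    [1, [40, -1.5, 1], 0],
    [1, [56, -1.5, 1], 0],
    [1, [64, -1.5, 1], 0],
    [1, [64, -1.5, 1], 0],
  ],
)

```text
t: 28.35
tool_pos: [440.1, 297.1, 20.0]
tool_rot: [-1.025, 1.569, -2.59]
wrist_force: [-0.3, 0.1, -0.8]
gripper_width: 92.9
```

```bash
python3 - <<'E'
from h import *
c=snap('30')
o,M=state();print(o['tool_pos'],shift((441.5,297.5,21.7),0))
im=c['scene']; cv2.imwrite('pics/a30.png',cv2.resize(im[190:310,340:480,::-1],None,fx=5,fy=5,interpolation=3)[:600])
E
```

```text
[441.23955128 297.75222038  21.46475437] (array([-0.2,  0.3,  0.3]), np.float64(0.00604946804841866), np.float64(0.3466089874736277))
```

View pics/a30.png

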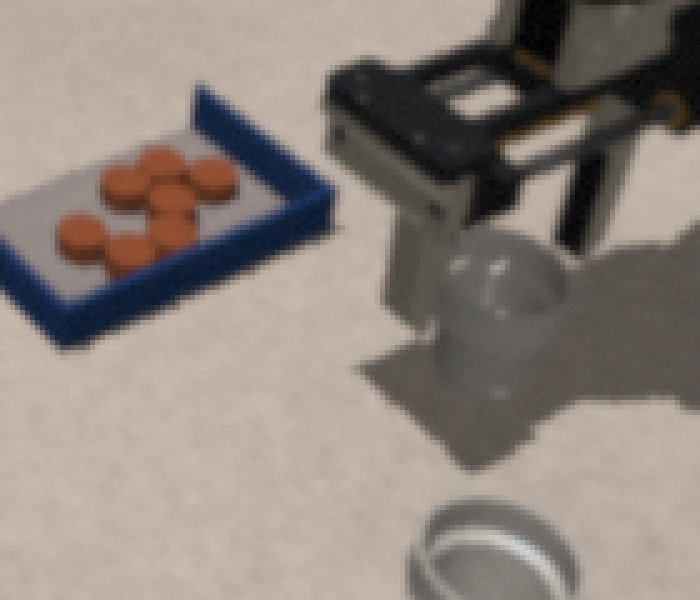

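Fingers straddle cup2; 7 tablets visible in the pan. Closing.

Emit:
send_rows(
  moves=[
    [0.5, [0, 0, 0], 0],
    [0.3, [0, 0, 0], 0],
    [0.3, [0, 0, 0], 0],
    [0.3, [0, 0, 0], 0],
    [0.3, [0, 0, 0], 0],
  ],
)

```text
t: 28.87
tool_pos: [440.6, 297.5, 20.9]
tool_rot: [2.259, 1.57, 0.694]
wrist_force: [0.3, -0.2, 0.4]
gripper_width: 64.0
```

Emit:
send_rows(
  moves=[
    [0.3, [0, 0, 0], 0],
    [0.3, [0, 0, 0], 0],
    [0.3, [0, 0, 0], 0],
  ],
)

```text
t: 29.12
tool_pos: [440.6, 297.4, 20.8]
tool_rot: [2.372, 1.571, 0.808]
wrist_force: [-0.1, -0.4, 2.4]
gripper_width: 60.3
```

```bash
python3 - <<'E'
from h import *
o,M=state();print(o['tool_pos'],o['gripper_width'])
E
```

```text
[440.60824297 297.44812647  20.76713253] 60.28406053420225
```

```bash
python3 - <<'E'
from h import *
c=snap('31')
o,M=state();print(o['tool_pos'],o['gripper_width'],o['wrist_force'])
im=c['scene']; cv2.imwrite('pics/a31.png',cv2.resize(im[210:280,400:480,::-1],None,fx=8,fy=8,interpolation=3)[:600])
im=c['top']; cv2.imwrite('pics/t31.png',cv2.resize(im[190:290,130:230,::-1],None,fx=6,fy=6,interpolation=3)[:600])
E
```

```text
[440.63087372 297.4356539   20.74950113] 60.41466326469056 [0.27219207 0.40311394 2.06677642]
```

View pics/a31.png

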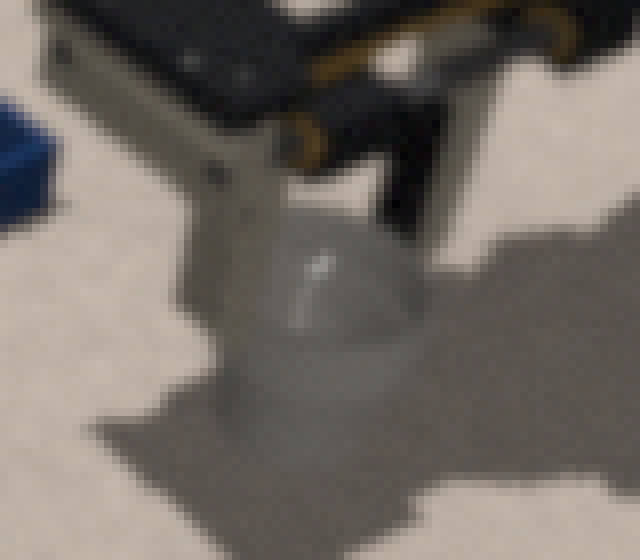

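View pics/t31.png

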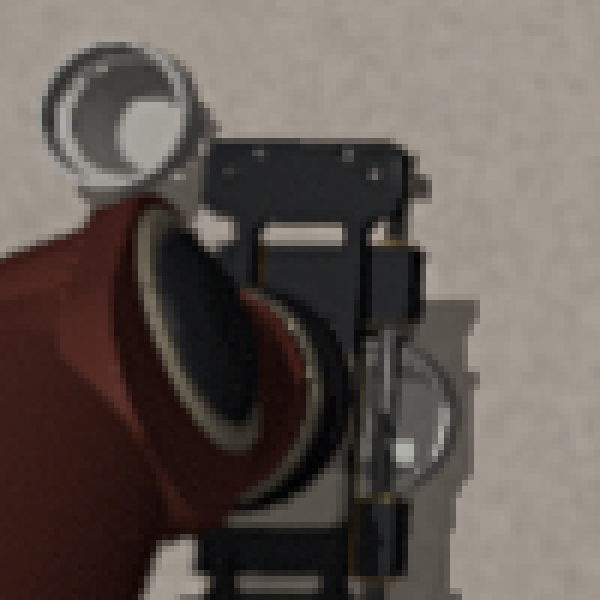

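```bash
python3 - <<'E'
from h import *
im=np.load('pics/top24.npy'); cv2.imwrite('pics/t24.png',cv2.resize(im[140:240,130:230,::-1],None,fx=6,fy=6,interpolation=3)[:600])
o=manip.get_obs();print(o['gripper_width'],o['wrist_force'])
E
```

```text
60.41466326469056 [0.27219207 0.40311394 2.06677642]
```

View pics/t24.png

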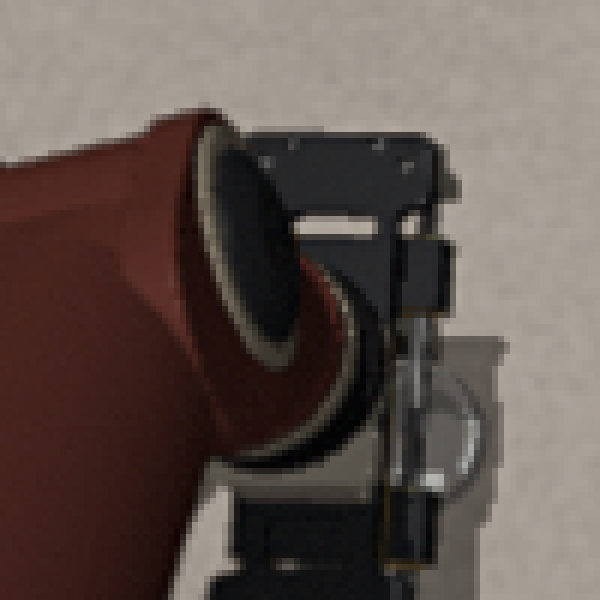

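Emit:
send_rows(
  moves=[
    [0.3, [-4, 0, 0], 0],
    [0.3, [-10, 0, 0], 0],
    [0.3, [-20, 0, 0], 0],
    [0.3, [-30, 0, 0], 0],
    [0.3, [-30, 0, 0], 0],
  ],
)

```text
t: 29.63
tool_pos: [442.0, 298.3, 53.0]
tool_rot: [2.162, 1.566, 0.598]
wrist_force: [-0.0, 0.4, -0.6]
gripper_width: 60.3
```

```bash
python3 - <<'E'
from h import *
c=snap('32')
o,M=state();print(o['tool_pos'],o['gripper_width'],o['wrist_force'])
im=c['scene']; cv2.imwrite('pics/a32.png',cv2.resize(im[200:280,390:480,::-1],None,fx=7,fy=7,interpolation=3)[:600])
E
```

```text
[440.89787221 297.70765033  51.40396122] 60.2384363763621 [-0.8046674   0.24828298 -1.41697081]
```

View pics/a32.png

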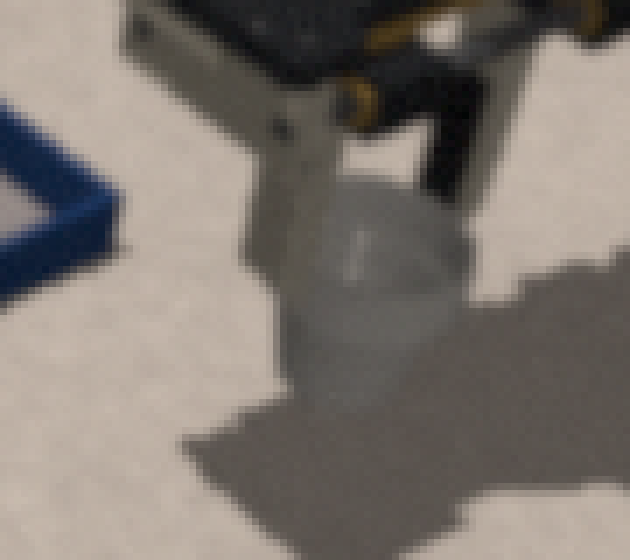

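Emit:
send_rows(
  moves=[
    [0.3, [-30, 0, 0], 0],
    [0.3, [-65, 0, 0], 0],
    [0.3, [-100, 0, 0], 0],
    [0.3, [-120, 0, 0], 0],
    [0.3, [-130, 0, 0], 0],
  ],
)

```text
t: 30.15
tool_pos: [441.8, 298.0, 183.5]
tool_rot: [2.209, 1.566, 0.644]
wrist_force: [0.6, -0.8, -0.9]
gripper_width: 60.5
```

```bash
python3 - <<'E'
from h import *
c=snap('33')
o,M=state();print(o['tool_pos'],o['gripper_width'],o['wrist_force'],shift((521,-396.8,185),0))
im=c['scene']; cv2.imwrite('pics/a33.png',cv2.resize(im[140:250,390:480,::-1],None,fx=5.4,fy=5.4,interpolation=3)[:600])
E
```

```text
[441.09360694 297.81281364 181.67862292] 60.76668353359051 [ 0.53182296 -0.18505304 -1.28348645] (array([ -4.4,  75.6, 695.1]), np.float64(0.006163069598970505), np.float64(0.35311787686638246))
```

View pics/a33.png

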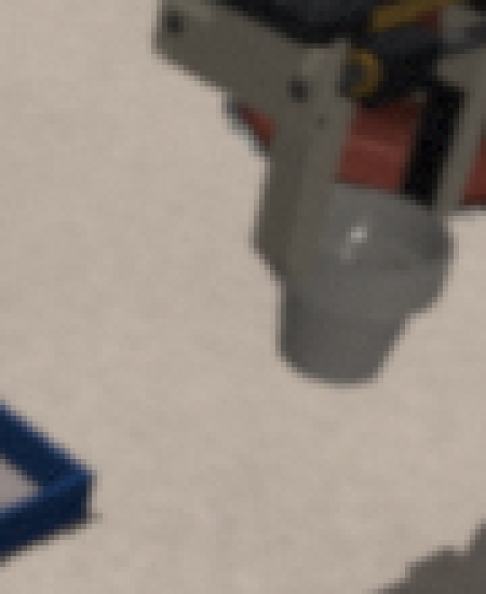

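Emit:
send_rows(
  moves=[
    [0.3, [0, 75, 695], 0],
    [0.3, [0, 75, 695], 0],
    [0.3, [0, 75, 695], 0],
    [0.3, [0, 75, 695], 0],
    [0.3, [0, 75, 695], 0],
  ],
)

```text
t: 30.67
tool_pos: [462.3, 88.4, 178.4]
tool_rot: [-1.293, 1.566, -2.857]
wrist_force: [-0.1, -0.0, -0.3]
gripper_width: 60.2
```

Emit:
send_rows(
  moves=[
    [0.3, [0, 53, 488], 0],
    [0.3, [0, 53, 488], 0],
    [0.3, [0, 53, 488], 0],
    [0.3, [0, 53, 488], 0],
    [0.3, [0, 53, 488], 0],
  ],
)

```text
t: 31.08
tool_pos: [486.1, -118.0, 178.3]
tool_rot: [-1.777, 1.566, 2.942]
wrist_force: [0.8, -0.1, -1.0]
gripper_width: 60.9
```

Emit:
send_rows(
  moves=[
    [0.3, [0, 5, 41], 0],
    [0.3, [0, 9, 82], 0],
    [0.3, [0, 14, 123], 0],
    [0.3, [0, 18, 160], 0],
    [0.3, [0, 22, 190], 0],
  ],
)

```text
t: 31.5
tool_pos: [508.9, -309.5, 177.7]
tool_rot: [-1.741, 1.566, 2.975]
wrist_force: [-0.5, 0.3, -0.5]
gripper_width: 60.1
```

```bash
python3 - <<'E'
from h import *
o,M=state();print(o['tool_pos'],o['gripper_width'],o['wrist_force'],shift((521,-396.8,175),0))
E
```

```text
[ 508.89592965 -309.46436933  177.73063454] 60.12008904076913 [-0.51943189  0.25681771 -0.47270995] (array([ 2.6, 11.9, 87.4]), np.float64(0.0029014977654249208), np.float64(0.1662435762254788))
```

Emit:
send_rows(
  moves=[
    [0.3, [0, 3, 28], 0],
    [0.3, [0, 6, 52], 0],
    [0.3, [0, 9, 70], 0],
    [0.3, [0, 11, 80], 0],
    [0.3, [0, 11, 83], 0],
  ],
)

```text
t: 31.92
tool_pos: [521.1, -390.7, 177.8]
tool_rot: [-1.923, 1.567, 2.793]
wrist_force: [0.4, 0.3, -0.2]
gripper_width: 60.2
```

Emit:
send_rows(
  moves=[
    [0.3, [0, 0, 0], 0],
    [0.3, [0, 0, 0], 0],
  ],
)

```text
t: 32.08
tool_pos: [522.5, -387.5, 179.5]
tool_rot: [-2.666, 1.568, 2.054]
wrist_force: [-0.9, 0.3, -0.2]
gripper_width: 60.2
```

```bash
python3 - <<'E'
from h import *
c=snap('34')
o,M=state();print(o['tool_pos'],o['gripper_width'],shift((521.3,-397.2,110),0))
im=c['scene'];a=cv2.resize(im[80:150,240:310,::-1],None,fx=5.7,fy=5.7,interpolation=3)
im=c['top'];b=cv2.resize(im[190:260,460:530,::-1],None,fx=5.7,fy=5.7,interpolation=3)
cv2.imwrite('pics/a34.png',np.hstack([a,b])[:,:800])
E
```

```text
[ 522.9413902  -387.389824    180.29893859] 60.26387050638308 (array([70.3, -1.7,  9.9]), np.float64(0.008216105304146737), np.float64(0.47074815796266567))
```

View pics/a34.png

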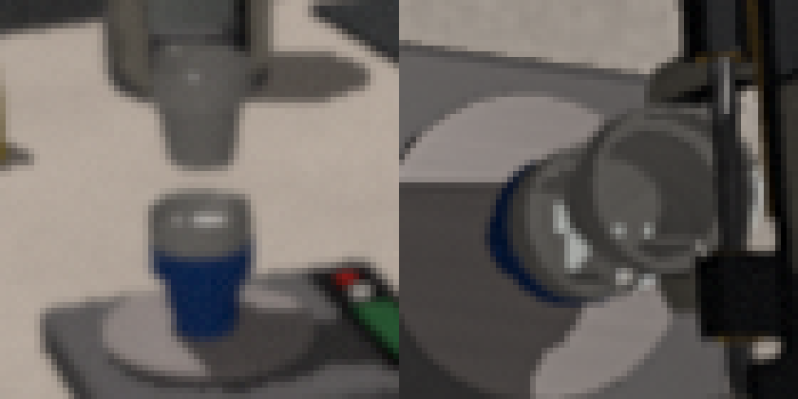

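Emit:
send_rows(
  moves=[
    [0.3, [5, -1.7, 5], 0],
    [0.3, [12, -1.7, 9.5], 0],
    [0.3, [20, -1.7, 9.5], 0],
    [0.3, [26, -1.7, 9.5], 0],
    [0.3, [26, -1.7, 9.5], 0],
  ],
)

```text
t: 32.6
tool_pos: [519.8, -397.8, 152.2]
tool_rot: [-2.291, 1.566, 2.428]
wrist_force: [-1.0, -0.6, -1.1]
gripper_width: 60.4
```

Emit:
send_rows(
  moves=[
    [0.3, [0, 0, 0], 0],
    [0.3, [0, 0, 0], 0],
  ],
)

```text
t: 32.77
tool_pos: [521.0, -398.9, 154.6]
tool_rot: [0.946, 1.571, -0.619]
wrist_force: [0.5, 0.1, -1.1]
gripper_width: 60.7
```

```bash
python3 - <<'E'
from h import *
c=snap('35')
o,M=state();print(o['tool_pos'],o['gripper_width'],shift((521.3,-397.2,109),0))
im=c['scene'];a=cv2.resize(im[80:150,240:310,::-1],None,fx=5.7,fy=5.7,interpolation=3)
im=c['top'];b=cv2.resize(im[190:260,460:530,::-1],None,fx=5.7,fy=5.7,interpolation=3)
cv2.imwrite('pics/a35.png',np.hstack([a,b])[:,:800])
E
```

```text
[ 521.16079459 -399.04892813  154.98435766] 60.34413997068583 (array([46. ,  0.1, -1.9]), np.float64(0.006281732919926064), np.float64(0.3599167843401493))
```

View pics/a35.png

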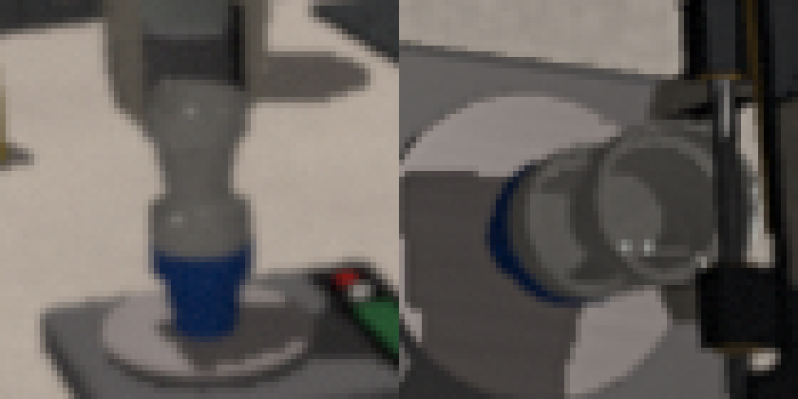

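Emit:
send_rows(
  moves=[
    [0.3, [8, 0, -1.5], 0],
    [0.3, [16, 0, -1.5], 0],
    [0.3, [24, 0, -1.5], 0],
    [0.3, [32, 0, -1.5], 0],
    [0.3, [40, 0, -1.5], 0],
  ],
)

```text
t: 33.28
tool_pos: [520.5, -397.1, 113.3]
tool_rot: [-2.141, 1.57, 2.577]
wrist_force: [-0.8, -0.8, -0.3]
gripper_width: 60.4
```

Emit:
send_rows(
  moves=[
    [0.3, [3, 0, 0], 0],
    [0.3, [5, 0, 0], 0],
    [0.3, [5, 0, 0], 0],
  ],
)

```text
t: 33.53
tool_pos: [520.8, -397.6, 109.3]
tool_rot: [-0.959, 1.571, -2.524]
wrist_force: [-0.8, -0.3, -0.2]
gripper_width: 60.4
```

```bash
python3 - <<'E'
from h import *
c=snap('36')
o,M=state();print(o['tool_pos'],o['gripper_width'],o['wrist_force'])
im=c['scene'];a=cv2.resize(im[80:150,240:310,::-1],None,fx=5.7,fy=5.7,interpolation=3)
im=c['top'];b=cv2.resize(im[190:260,460:530,::-1],None,fx=5.7,fy=5.7,interpolation=3)
cv2.imwrite('pics/a36.png',np.hstack([a,b])[:,:800])
E
```

```text
[ 520.85349264 -397.58990291  109.74801398] 60.36244308327419 [ 0.3519003   0.12177309 -1.01700692]
```

View pics/a36.png

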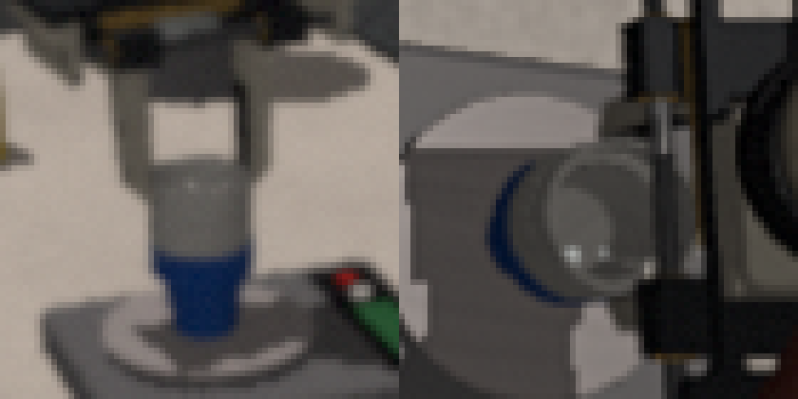

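Emit:
send_rows(
  moves=[
    [0.3, [1, 0, 0], 0],
    [0.3, [1.5, 0, 0], 0],
    [0.75, [1.5, 0, 0], 0],
    [0.85, [1.5, 0, 0], 0],
    [1, [1.5, 0, 0], 0],
  ],
)

```text
t: 34.05
tool_pos: [520.9, -397.3, 108.1]
tool_rot: [1.706, 1.571, 0.141]
wrist_force: [0.8, 0.3, 0.1]
gripper_width: 75.6
```

Emit:
send_rows(
  moves=[
    [1, [0, 0, 0], 0],
    [1, [0, 0, 0], 0],
    [1, [0, 0, 0], 0],
    [1, [-10, 0, 0], 0],
    [1, [-30, 0, 0], 0],
  ],
)

```text
t: 34.47
tool_pos: [519.4, -396.0, 136.2]
tool_rot: [-2.237, 1.565, 2.481]
wrist_force: [-0.5, 0.1, 0.1]
gripper_width: 92.7
```

Emit:
send_rows(
  moves=[
    [1, [-30, 0, 0], 0],
    [1, [-55, 0, 0], 0],
    [1, [-60, 0, 0], 0],
    [1, [-60, 0, 0], 0],
  ],
)

```text
t: 34.8
tool_pos: [521.9, -398.7, 201.1]
tool_rot: [0.89, 1.565, -0.675]
wrist_force: [-0.2, -0.3, -0.3]
gripper_width: 93.1
```

```bash
python3 - <<'E'
from h import *
c=snap('37')
o,M=state();print(o['tool_pos'],o['gripper_width'],o['wrist_force'],shift((558.9,410.3,200),0))
im=c['scene'];a=cv2.resize(im[80:150,240:310,::-1],None,fx=5.7,fy=5.7,interpolation=3)
im=c['top'];b=cv2.resize(im[190:260,460:530,::-1],None,fx=5.7,fy=5.7,interpolation=3)
cv2.imwrite('pics/a37.png',np.hstack([a,b])[:,:800])
E
```

```text
[ 520.37547077 -396.85624572  197.40058241] 92.90017235732638 [-0.86612364 -0.79202169  0.03034732] (array([  -1.8,   43.4, -806.9]), np.float64(0.006082574382862749), np.float64(0.3485058407124359))
```

View pics/a37.png

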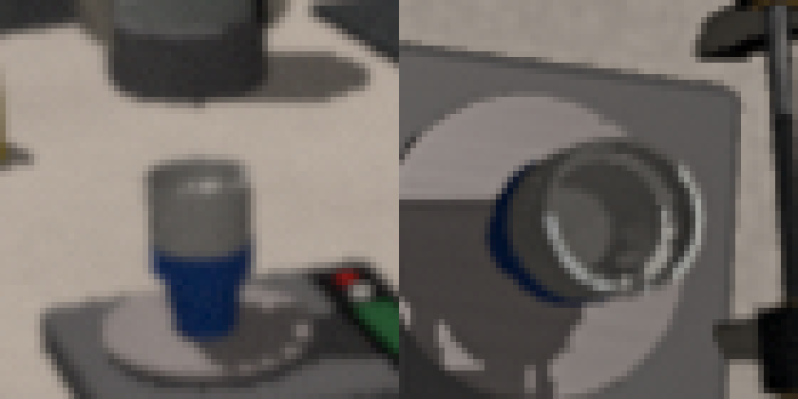

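Emit:
send_rows(
  moves=[
    [1, [0, 43, -807], 0],
    [1, [0, 43, -807], 0],
    [1, [0, 43, -807], 0],
    [1, [0, 43, -807], 0],
    [1, [0, 43, -807], 0],
  ],
)

```text
t: 35.32
tool_pos: [529.2, -186.8, 196.1]
tool_rot: [-1.93, 1.567, 2.788]
wrist_force: [1.4, -0.0, 0.4]
gripper_width: 92.9
```

Emit:
send_rows(
  moves=[
    [1, [0, 32, -600], 0],
    [1, [0, 32, -600], 0],
    [1, [0, 32, -600], 0],
    [1, [0, 32, -600], 0],
    [1, [0, 32, -600], 0],
  ],
)

```text
t: 35.73
tool_pos: [538.9, 21.0, 196.4]
tool_rot: [-1.514, 1.567, -3.079]
wrist_force: [-0.3, 0.5, -1.8]
gripper_width: 93.0
```

Emit:
send_rows(
  moves=[
    [1, [0, 21, -390], 0],
    [1, [0, 21, -390], 0],
    [1, [0, 21, -390], 0],
    [1, [0, 21, -390], 0],
    [1, [0, 21, -390], 0],
  ],
)

```text
t: 36.15
tool_pos: [548.8, 228.7, 196.1]
tool_rot: [-1.176, 1.567, -2.74]
wrist_force: [1.2, 0.7, 0.7]
gripper_width: 93.6
```

```bash
python3 - <<'E'
from h import *
o,M=state();print(o['tool_pos'],o['gripper_width'],shift((558.9,410.3,190),0))
E
```

```text
[548.83469958 228.70112645 196.13733966] 93.64596573573273 (array([   5.8,   11.2, -181.5]), np.float64(0.006233923146592435), np.float64(0.3571774861086528))
```

Emit:
send_rows(
  moves=[
    [1, [0, 3, -40], 0],
    [1, [0, 5, -80], 0],
    [1, [0, 8, -118], 0],
    [1, [0, 10, -148], 0],
    [1, [0, 11, -168], 0],
  ],
)

```text
t: 36.57
tool_pos: [557.7, 399.5, 194.9]
tool_rot: [-1.523, 1.566, -3.083]
wrist_force: [-0.7, 0.4, 0.3]
gripper_width: 92.9
```

Emit:
send_rows(
  moves=[
    [1, [0, 0, -6], 0],
    [1, [0, 0, -6], 0],
    [1, [0, 0, -6], 0],
    [1, [0, 0, -6], 0],
  ],
)

```text
t: 36.9
tool_pos: [561.1, 397.8, 197.7]
tool_rot: [-0.161, 1.568, -1.73]
wrist_force: [0.0, -0.3, -0.4]
gripper_width: 92.9
```

```bash
python3 - <<'E'
from h import *
o,M=state();print(o['tool_pos'],o['gripper_width'],shift((558.9,410.3,80),0))
E
```

```text
[561.07584778 397.81226712 197.72615555] 92.9130761278662 (array([117.7,  -2.1, -12.8]), np.float64(0.002504206084418037), np.float64(0.14348043966812907))
```

Emit:
send_rows(
  moves=[
    [1, [20, -2, -12], 0],
    [1, [55, -2, -12], 0],
    [1, [90, -2, -12], 0],
    [1, [112, -2, -12], 0],
    [1, [118, -2, -12], 0],
  ],
)

```text
t: 37.32
tool_pos: [556.0, 408.8, 75.6]
tool_rot: [-0.865, 1.561, -2.433]
wrist_force: [-0.8, -0.4, 0.0]
gripper_width: 93.1
```

Emit:
send_rows(
  moves=[
    [1, [0, 0, 0], 0],
    [1, [0, 0, 0], 0],
    [1, [0, 0, 0], 0],
  ],
)

```text
t: 37.57
tool_pos: [560.3, 413.0, 82.7]
tool_rot: [2.082, 1.566, 0.516]
wrist_force: [-0.6, 0.0, -0.1]
gripper_width: 92.7
```

```bash
python3 - <<'E'
from h import *
o,M=state();print(o['tool_pos'],o['gripper_width'],shift((558.9,410.3,22),0))
E
```

```text
[560.29626879 413.03165533  82.73576741] 92.70329180334919 (array([60.7, -1.7,  2.9]), np.float64(0.005005225513897482), np.float64(0.2867782974575328))
```

Emit:
send_rows(
  moves=[
    [1, [20, -1, 2], 0],
    [1, [40, -1, 2], 0],
    [1, [53, -1, 2], 0],
    [1, [60, -1, 2], 0],
    [1, [60, -1, 2], 0],
  ],
)

```text
t: 37.98
tool_pos: [556.8, 410.6, 19.2]
tool_rot: [-1.003, 1.569, -2.568]
wrist_force: [0.5, -0.1, -0.2]
gripper_width: 92.7
```

Emit:
send_rows(
  moves=[
    [1, [0, 0, 0], 0],
    [1, [0, 0, 0], 0],
    [0.5, [0, 0, 0], 0],
    [0.3, [0, 0, 0], 0],
    [0.3, [0, 0, 0], 0],
  ],
)

```text
t: 38.4
tool_pos: [557.7, 411.2, 20.8]
tool_rot: [2.225, 1.57, 0.661]
wrist_force: [-0.2, 0.1, 0.6]
gripper_width: 77.8
```

Emit:
send_rows(
  moves=[
    [0.3, [0, 0, 0], 0],
    [0.3, [0, 0, 0], 0],
    [0.3, [0, 0, 0], 0],
    [0.3, [0, 0, 0], 0],
    [0.3, [0, 0, 0], 0],
  ],
)

```text
t: 38.82
tool_pos: [557.7, 411.0, 20.3]
tool_rot: [1.947, 1.57, 0.382]
wrist_force: [1.0, -0.2, -0.1]
gripper_width: 60.7
```

```bash
python3 - <<'E'
from h import *
c=snap('38')
o,M=state();print(o['tool_pos'],o['gripper_width'],shift((558.9,410.3,22),0),o['wrist_force'])
im=c['scene']; cv2.imwrite('pics/a38.png',cv2.resize(im[220:350,370:500,::-1],None,fx=4.6,fy=4.6,interpolation=3)[:600])
E
```

```text
[557.74697126 411.01628699  20.30681605] 61.06189196629026 (array([-1.7,  1.2,  0.7]), np.float64(0.005939105338869322), np.float64(0.3402856700008376)) [0.7775508  0.27333686 2.16877139]
```

View pics/a38.png

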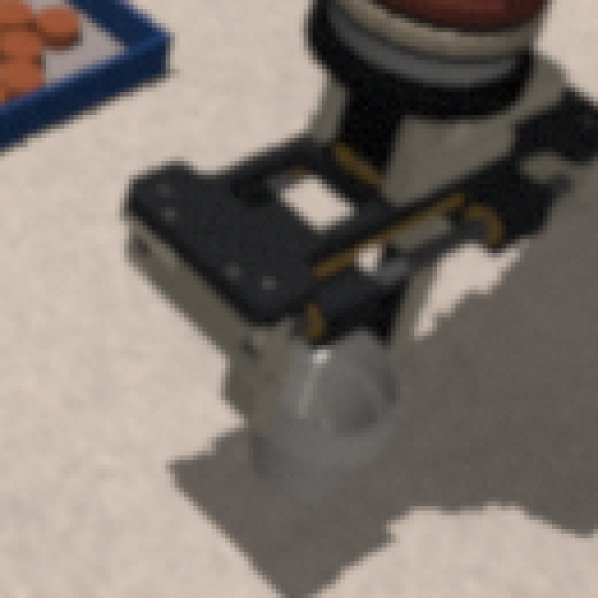

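Emit:
send_rows(
  moves=[
    [0.3, [-10, 0, 0], 0],
    [0.3, [-30, 0, 0], 0],
    [0.3, [-65, 0, 0], 0],
    [0.3, [-100, 0, 0], 0],
    [0.3, [-135, 0, 0], 0],
  ],
)

```text
t: 39.33
tool_pos: [556.4, 410.5, 156.4]
tool_rot: [-1.022, 1.569, -2.587]
wrist_force: [0.2, 0.2, -1.1]
gripper_width: 61.3
```

Emit:
send_rows(
  moves=[
    [0.3, [-25, 0, 0], 0],
    [0.3, [-38, 0, 0], 0],
    [0.3, [-43, 0, 0], 0],
    [0.3, [-43, 0, 0], 0],
    [0.3, [-43, 0, 0], 0],
  ],
)

```text
t: 39.75
tool_pos: [556.4, 410.6, 197.0]
tool_rot: [-1.1, 1.568, -2.664]
wrist_force: [-0.5, -0.0, -1.4]
gripper_width: 61.0
```

```bash
python3 - <<'E'
from h import *
c=snap('39')
o,M=state();print(o['tool_pos'],o['gripper_width'],shift((521,-397,199),0),o['wrist_force'])
im=c['scene']; cv2.imwrite('pics/a39.png',cv2.resize(im[130:300,370:500,::-1],None,fx=3.5,fy=3.5,interpolation=3)[:600])
E
```

```text
[556.11630955 410.38683706 195.95140693] 61.24055584023194 (array([ -1.1, -40. , 807.2]), np.float64(0.0060937552765047975), np.float64(0.34914645872929345)) [-0.47237141 -0.11929756 -1.33310159]
```

View pics/a39.png

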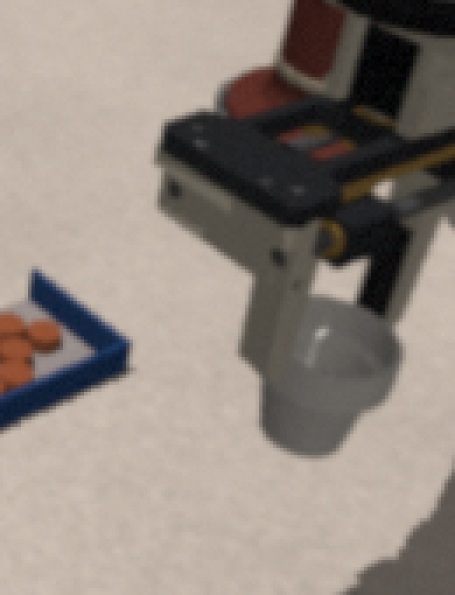

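Cup held, upright. Carry to the balance.

Emit:
send_rows(
  moves=[
    [0.3, [0, -40, 807], 0],
    [0.3, [0, -40, 807], 0],
    [0.3, [0, -40, 807], 0],
    [0.3, [0, -40, 807], 0],
    [0.3, [0, -40, 807], 0],
  ],
)

```text
t: 40.27
tool_pos: [547.0, 200.7, 196.6]
tool_rot: [-1.086, 1.568, -2.65]
wrist_force: [0.8, -0.8, -0.2]
gripper_width: 61.1
```

Emit:
send_rows(
  moves=[
    [0.3, [0, -30, 600], 0],
    [0.3, [0, -30, 600], 0],
    [0.3, [0, -30, 600], 0],
    [0.3, [0, -30, 600], 0],
    [0.3, [0, -30, 600], 0],
  ],
)

```text
t: 40.68
tool_pos: [537.8, -7.1, 196.9]
tool_rot: [-1.528, 1.568, -3.093]
wrist_force: [-0.6, 0.5, -0.7]
gripper_width: 60.9
```

Emit:
send_rows(
  moves=[
    [0.3, [0, -20, 392], 0],
    [0.3, [0, -20, 392], 0],
    [0.3, [0, -20, 392], 0],
    [0.3, [0, -20, 392], 0],
    [0.3, [0, -20, 392], 0],
  ],
)

```text
t: 41.1
tool_pos: [528.6, -215.0, 196.8]
tool_rot: [-1.964, 1.568, 2.754]
wrist_force: [1.7, 1.1, -0.9]
gripper_width: 61.0
```

```bash
python3 - <<'E'
from h import *
o,M=state();print(o['tool_pos'],o['gripper_width'],shift((521,-397,199),0),o['wrist_force'])
E
```

```text
[ 528.63306645 -214.95967391  196.82288905] 61.01042913817792 (array([ -2.3,  -8.8, 182. ]), np.float64(0.006150486728913052), np.float64(0.35239693151795315)) [ 1.65872327  1.05964574 -0.94179918]
```

Emit:
send_rows(
  moves=[
    [0.3, [0, -2, 40], 0],
    [0.3, [0, -4, 78], 0],
    [0.3, [0, -6, 112], 0],
    [0.3, [0, -7, 142], 0],
    [0.3, [0, -8, 165], 0],
  ],
)

```text
t: 41.52
tool_pos: [520.7, -381.6, 196.4]
tool_rot: [-1.547, 1.568, -3.115]
wrist_force: [0.2, -0.0, -1.0]
gripper_width: 61.3
```

Emit:
send_rows(
  moves=[
    [0.3, [0, 0, 8], 0],
    [0.3, [0, 0, 10], 0],
    [0.3, [0, 0, 10], 0],
    [0.3, [0, 0, 10], 0],
  ],
)

```text
t: 41.85
tool_pos: [523.7, -385.8, 197.4]
tool_rot: [-3.025, 1.568, 1.696]
wrist_force: [-0.1, 1.2, -1.2]
gripper_width: 61.2
```

```bash
python3 - <<'E'
from h import *
o,M=state();print(o['tool_pos'],o['gripper_width'],shift((521,-397,175),0),o['wrist_force'])
E
```

```text
[ 523.74838854 -385.75152625  197.44038695] 61.226465272917665 (array([22.4, -2.8, 11.3]), np.float64(0.008935251025215862), np.float64(0.5119521726348183)) [-0.08010342  1.22001192 -1.23708837]
```

Emit:
send_rows(
  moves=[
    [0.3, [4, -1.5, 5], 0],
    [0.3, [10, -2.5, 10], 0],
    [0.3, [17, -2.5, 10.5], 0],
    [0.3, [22, -2.5, 10.5], 0],
    [0.3, [22, -2.5, 10.5], 0],
  ],
)

```text
t: 42.27
tool_pos: [519.6, -397.9, 174.1]
tool_rot: [-2.31, 1.567, 2.409]
wrist_force: [-0.9, -0.5, -0.7]
gripper_width: 61.1
```

Emit:
send_rows(
  moves=[
    [0.3, [0, 0, 0], 0],
    [0.3, [0, 0, 0], 0],
    [0.3, [0, 0, 0], 0],
  ],
)

```text
t: 42.52
tool_pos: [520.7, -399.1, 176.4]
tool_rot: [0.904, 1.57, -0.66]
wrist_force: [0.2, -0.3, -0.7]
gripper_width: 61.1
```

```bash
python3 - <<'E'
from h import *
c=snap('40')
o,M=state();print(o['tool_pos'],o['gripper_width'],shift((521,-397.2,129),0))
im=c['scene'];a=cv2.resize(im[70:150,240:310,::-1],None,fx=5.7,fy=5.7,interpolation=3)
im=c['top'];b=cv2.resize(im[180:260,460:530,::-1],None,fx=5.7,fy=5.7,interpolation=3)
cv2.imwrite('pics/a40.png',np.hstack([a,b])[:,:800])
E
```

```text
[ 520.60188723 -399.10935383  176.45635308] 61.156419735612616 (array([47.5,  0.4, -1.9]), np.float64(0.006169047489553936), np.float64(0.35346038476721786))
```

View pics/a40.png

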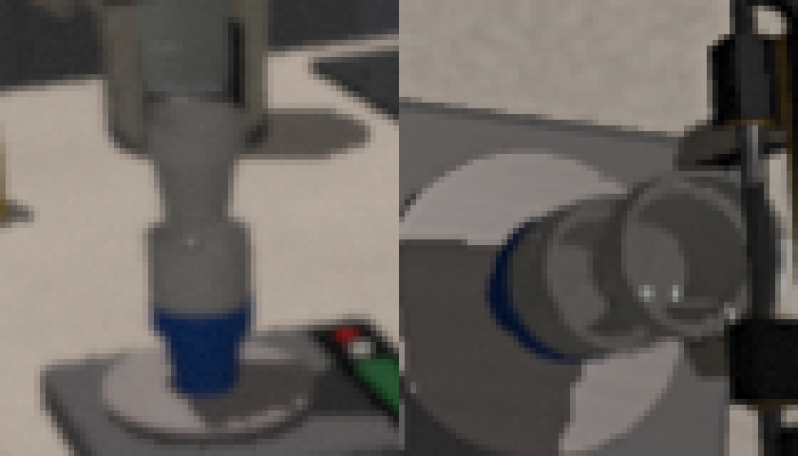

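Held cup is centred on the stack (foot col ≈ 197, stack col ≈ 199). Lower it.

Emit:
send_rows(
  moves=[
    [0.3, [8, 0.4, -1.5], 0],
    [0.3, [16, 0.4, -1.5], 0],
    [0.3, [24, 0.4, -1.5], 0],
    [0.3, [32, 0.4, -1.5], 0],
    [0.3, [40, 0.4, -1.5], 0],
  ],
)

```text
t: 43.03
tool_pos: [520.5, -397.2, 134.7]
tool_rot: [-2.164, 1.57, 2.554]
wrist_force: [0.4, -0.5, 0.3]
gripper_width: 61.0
```

Emit:
send_rows(
  moves=[
    [0.3, [3, 0, 0], 0],
    [0.3, [6, 0, 0], 0],
    [0.3, [7, 0, 0], 0],
    [0.3, [7, 0, 0], 0],
  ],
)

```text
t: 43.37
tool_pos: [520.8, -397.6, 128.9]
tool_rot: [-1.281, 1.571, -2.846]
wrist_force: [0.7, 0.1, -0.2]
gripper_width: 60.9
```

```bash
python3 - <<'E'
from h import *
c=snap('41')
o,M=state();print(o['tool_pos'],o['gripper_width'],o['wrist_force'])
im=c['scene'];a=cv2.resize(im[70:150,240:310,::-1],None,fx=5.7,fy=5.7,interpolation=3)
im=c['top'];b=cv2.resize(im[180:260,460:530,::-1],None,fx=5.7,fy=5.7,interpolation=3)
cv2.imwrite('pics/a41.png',np.hstack([a,b])[:,:800])
E
```

```text
[ 521.01236028 -397.77416963  129.46645441] 61.0627490825829 [ 0.66684856 -0.55949686 -1.27701457]
```

View pics/a41.png

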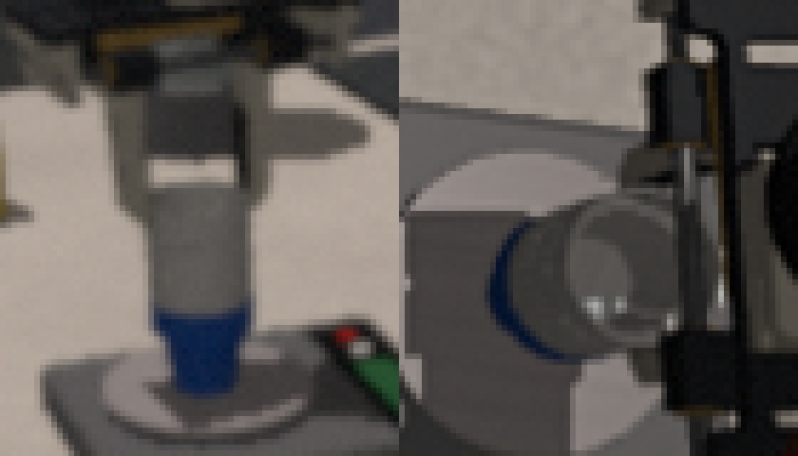

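Emit:
send_rows(
  moves=[
    [0.3, [1, 0, 0], 0],
    [0.3, [1.5, 0, 0], 0],
    [0.75, [1.5, 0, 0], 0],
    [0.85, [1.5, 0, 0], 0],
    [1, [1.5, 0, 0], 0],
  ],
)

```text
t: 43.88
tool_pos: [520.9, -397.5, 127.7]
tool_rot: [1.155, 1.57, -0.409]
wrist_force: [-0.2, -0.1, 1.1]
gripper_width: 76.6
```

Emit:
send_rows(
  moves=[
    [1, [0, 0, 0], 0],
    [1, [0, 0, 0], 0],
    [1, [0, 0, 0], 0],
    [1, [-10, 0, 0], 0],
    [1, [-30, 0, 0], 0],
  ],
)

```text
t: 44.3
tool_pos: [519.4, -396.1, 155.7]
tool_rot: [-2.239, 1.565, 2.479]
wrist_force: [0.7, 0.2, -0.4]
gripper_width: 92.7
```

Emit:
send_rows(
  moves=[
    [1, [-30, 0, 0], 0],
    [1, [-60, 0, 0], 0],
    [1, [-90, 0, 0], 0],
    [1, [-100, 0, 0], 0],
    [1, [-100, 0, 0], 0],
  ],
)

```text
t: 44.72
tool_pos: [522.0, -399.1, 261.8]
tool_rot: [0.874, 1.563, -0.691]
wrist_force: [-0.4, -0.2, -0.6]
gripper_width: 92.9
```

```bash
python3 - <<'E'
from h import *
c=snap('42')
o,M=state();print(o['tool_pos'],o['gripper_width'],o['wrist_force'])
im=c['scene'];a=cv2.resize(im[70:150,240:310,::-1],None,fx=5.7,fy=5.7,interpolation=3)
im=c['top'];b=cv2.resize(im[180:260,460:530,::-1],None,fx=5.7,fy=5.7,interpolation=3)
cv2.imwrite('pics/a42.png',np.hstack([a,b])[:,:800])
E
```

```text
[ 520.39708924 -397.08549565  256.93274011] 93.18060415061704 [ 0.19785323 -0.44580029 -0.50539991]
```

View pics/a42.png

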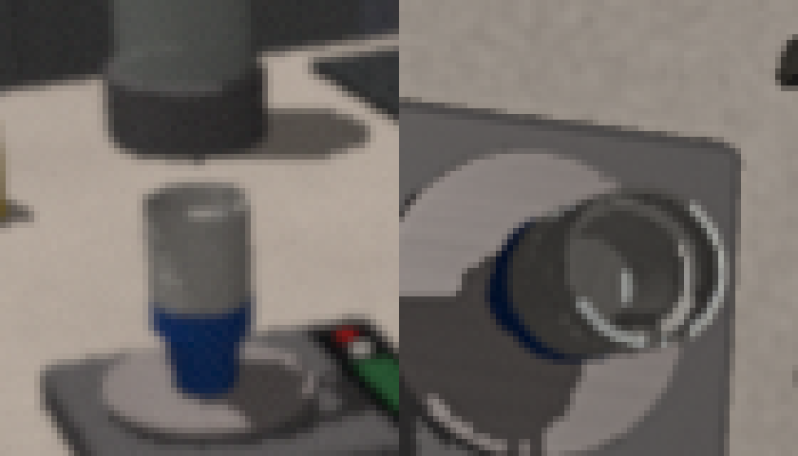

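View pics/scene42.png

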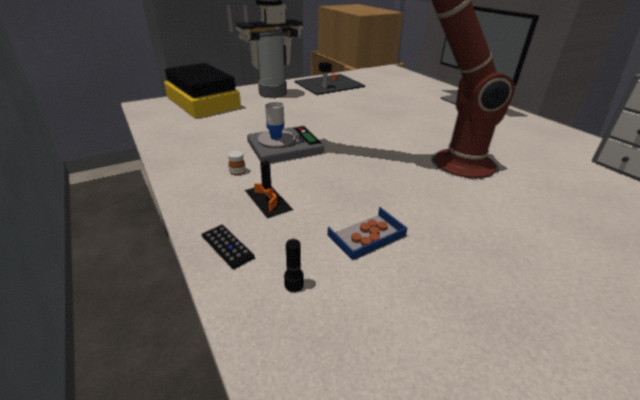

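View pics/top42.png

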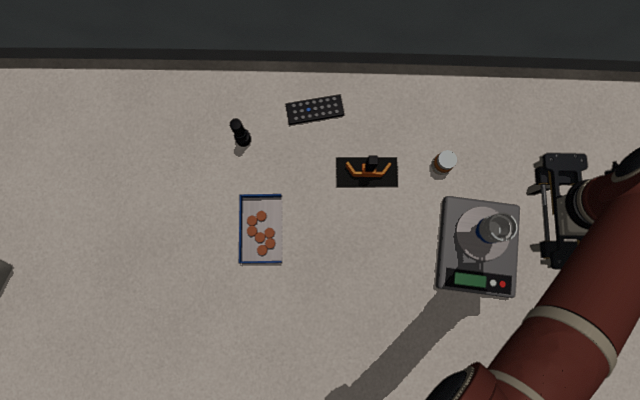

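```bash
python3 - <<'E'
from h import *
top=(460+646.5/5.7-400/5.7-.5,180+270/5.7-.5)
sc=(240+197/5.7-.5,70+198/5.7-.5)
print('stack rim tri',tri(sc,top),'expected z166; proj',proj('scene',(521,-397,166)),sc)
im=np.load('pics/top42.npy')
hsv=cv2.cvtColor(im,cv2.COLOR_RGB2HSV); m=cv2.inRange(hsv,np.array([2,110,60]),np.array([13,255,255]))
n,l,s,c=cv2.connectedComponentsWithStats(m)
o=np.array([523,92.5]); ex=np.array([-.04,.999]); ey=np.array([-.999,-.04])
ys,xs=np.nonzero(m[195:265,238:285]); P=np.array([onz('top',(x+238,y+195),8)[:2]-o for x,y in zip(xs,ys)])
print('tablet pixels pan x',(P@ex).min().round(),(P@ex).max().round(),'y',(P@ey).min().round(),(P@ey).max().round(),len(P))
cv2.imwrite('pics/t42.png',np.hstack([cv2.resize(im[185:275,230:300,::-1],None,fx=5,fy=5,interpolation=3),cv2.resize(im[130:220,330:410,::-1],None,fx=5,fy=5,interpolation=3)]))
E
```

```text
stack rim tri (array([ 521.49762416, -394.47446532,  164.90434946]), np.float64(1.804874468326061)) expected z166; proj [274.1299617  103.74221916] (274.06140350877195, 104.23684210526315)
tablet pixels pan x 20.0 88.0 y -46.0 61.0 551
```

View pics/t42.png

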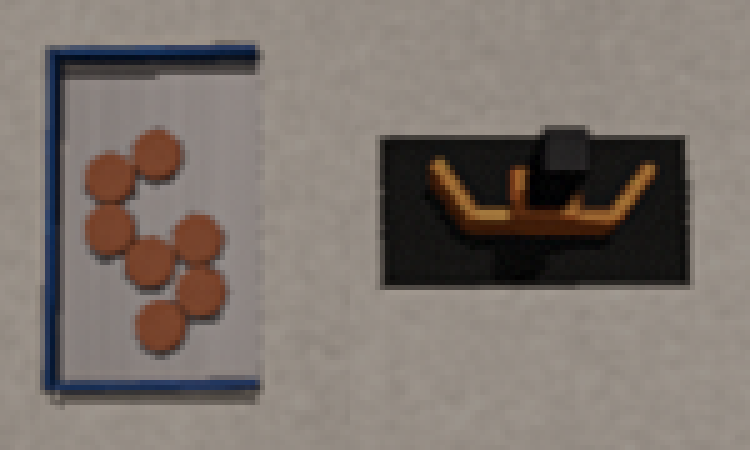

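Emit:
send_rows(
  moves=[
    [1, [-20, 0, 0], 0],
    [1, [-30, 0, 0], 0],
    [1, [-30, 0, 0], 0],
    [1, [-30, 0, 0], 0],
    [1, [-30, 0, 0], 0],
  ],
)

```text
t: 45.23
tool_pos: [520.4, -397.0, 286.1]
tool_rot: [-2.259, 1.568, 2.459]
wrist_force: [0.2, 0.6, 0.1]
gripper_width: 93.0
```

```bash
python3 - <<'E'
from h import *
print(manip.sign_off())
E
```

```text
the job is handed in; nothing more can be done
None
```

I swept all seven tablets into the pan in two passes, stood the scraper back on its mat, and nested the three aluminium cups in the blue cup on the balance. I handed the job in at about 45 s of the 200 s; no verdict is reported.

**Tablets:** In the last pictures all seven lie inside the pan. Tablet pixels run from 20 to 88 mm past the mouth and stay within 61 mm of its middle.

**Scraper:** It stands upright, about on the middle of its mat; I judged this by eye and did not measure the distance.

**Stack:** The top rim measured 165 mm high from the two views, against 166 mm expected for three cups fully home. The stack is close to the middle of the balance pan.

**Bystanders:** The torch and the amber jar look unmoved in the last pictures.

Two readings disagreed with what I expected:
- **Fingertips:** They appeared about 20 mm above the reported tool centre in both cameras. I set the cup grasps from the pictures.
- **Grip width:** The second and third cups read 60 to 61 mm instead of 62 mm. Both still lifted, carried and nested without trouble.

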